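Erect the folding crate and tip the shells in

ROBOT

A 6-joint arm with a two-finger parallel gripper is mounted at the origin on a cart in front of the work surface, level with it; the furniture and walls round the work are solid. World frame = base frame: x ahead of the robot, y to its left, z up, the work surface at z = 0. Lengths are in m, angles in rad, forces in N, time in s.
With the tool pointing down it reaches from about 0.275 to 0.975 m from the base axis. Payload 8.4 kg.
Tool frame: the origin (TCP) lies at the very end of the fingers, on their centre line; the grasp point (between the pads) lies 19 mm behind it; x points along the fingers, y is the direction in which the jaws open and shut, and the axes are right-handed (so a half turn about x gives the same grasp; the last joint's range is limited). The gripper opens to 92 mm and grips with 3 to 60 N. Pads are 20 mm wide; open, the fingers measure 128 mm over their backs; the gripper's body (75 mm by 189 mm) begins 69 mm behind the grasp point.
Start: joints at [1.225, 0.353, 1.633, -0, 1.155, -0.002], TCP at [0.211, 0.588, 0.215] pointing down, gripper open.
Joint ranges: [-2.63, 2.63], [-0.92, 2.1], [0.06, 2.66], [-1.3, 4.44], [0, 2.69], [-3.02, 3.02]. Speed limits (rad/s): [2.22, 2.22, 2.79, 3.14, 3.14, 3.14].

INTERFACE

Orientations are given as a 3x3 rotation matrix whose columns are the frame's x, y, z axes.
In Python, from plant import * gives the robot as it stands.
- The arm moves only by the tool move_arm, never from a script. Its argument "increments" is a list of rows, each an object of numbers: "dx", "dy", "dz": the shift along the world's x, y, z in cm; "rx", "ry", "rz": the turn, a rotation vector about the world's x, y, z in rad; "fingers": the opening, from -1 (shut) to 1 (fully open). In form: [{"dx": .., "dy": .., "dz": .., "rx": .., "ry": .., "rz": .., "fingers": ..}, ...]. A call has exactly 10 rows; each row is the pose to reach, as a shift and turn from the pose commanded when the call began; what a row does not reach only later rows make up. A row lasts 1/10 s, in which the tool goes at most 50 mm and 8.59 degrees, less where a joint would pass 70% of its speed; a pose out of reach is approached as far as the arm can. A call with a gripper value outside its range is refused whole. The fingers move at their own pace and stop on an object; "force" is the grip in N (left out, the last holds). Time passes only in rows, so rows that repeat a pose let the fingers close, or fill a call up. It gives the time, the measured TCP pose, the force and the opening at its end, in the units of the state.
- get_state(): the state, without advancing time (a new reading comes with each control period).
- read_camera(name): name is "scene" or "top" or "wrist"; returns a dict with "color" (420x560x3 uint8, blue, green, red), "range_z" (420x560 float32, m along the optical axis (not along the pixel's ray), 0 where there is no reading), "fx", "fy", "cx", "cy" (pixels), "R" (3x3) and "t" (3): a world point X has camera coordinates R X + t. Camera axes: x right, y down, z forward; pixel columns grow to the right and rows downward; lengths in m; the calibration is good to about 2 mm. A picture is of the moment at which its call begins.
- sign_off(): hands the job in, once; it reports no verdict.
The state is a dict: "time_s": time; "joint_pos": joint angles; "qvel": joint speeds; "joint_torque": joint torques, N m; "position": TCP position; "tcp_rot": TCP orientation; "contact_force": force on the tool from outside, world axes, zero at the start; "wrist_torque": the same for the moment, N m; "gripper_width": finger opening in m.
Only numpy, scipy, OpenCV 4.12 (cv2) and the standard library are available. Lean on these libraries where they do the work, as an engineer would, in place of code of your own. Each camera call takes 0.05 s, during which the arm holds its last target.

TASK

Fold up the three hinged side panels of the plywood crate until they all stand fully upright. Then hook the scoop tray, with its shells in it, over the bar of the crate's fixed wall (strip outside, open front edge inside) and, with the tray pivoting on that bar, tip it right up so that the shells slide into the crate. In the end all these half shells and the one to three lying loose in front of the tray (not the stock at the back of the bench) must lie in the crate, the panels must still be upright and the empty tray must stand flat on the bench again; do not disturb the solenoid, the tape roll and the screwdriver.

Things in the scene. Friction and masses are not known exactly. Their poses are not given: they have to be found in the camera images.
- crate: folding plywood crate, 136 x 136 mm base fixed to the bench, floor 8 mm high. Origin: centre of the base on the bench, z up; x points away from the robot at yaw 0. One wall is fixed: at y = -68 mm (right, towards the tray), 5 mm thick, 75 mm high, with a steel bar on top. The other three sides are hinged panels that at the start lie (nearly) flat outwards on the bench.
- crate_rim (a point): middle of the axis of the fixed wall's top bar (10 mm diameter, 124 mm long along x), 70 mm above the bench; axes as the crate's.
- near_panel (a joint): near panel: 126 mm wide, 5 mm thick, hinge axis 12 mm above the bench, 68 mm from the crate's origin towards the crate's -x. Value in rad: 0 = lying flat outwards, 1.571 = upright against its stop. The hinge is stiff (0.06 N m): the panel stays where it is left.
- near_panel_bar (a point): middle of the near panel's steel bar (on its axis). The bar, 10 mm in diameter, forms the panel's free edge, parallel to the hinge and 58 mm from it; below it is a hand hole 54 mm wide (along the bar) and 31 mm deep, so the middle of the bar can be pinched from above.
- left_panel (a joint): left panel: 126 mm wide, 5 mm thick, hinge axis 12 mm above the bench, 68 mm from the crate's origin towards the crate's +y. Value in rad: 0 = lying flat outwards, 1.571 = upright against its stop. The hinge is stiff (0.06 N m): the panel stays where it is left.
- left_panel_bar (a point): middle of the left panel's steel bar (on its axis). The bar, 10 mm in diameter, forms the panel's free edge, parallel to the hinge and 58 mm from it; below it is a hand hole 54 mm wide (along the bar) and 31 mm deep, so the middle of the bar can be pinched from above.
- far_panel (a joint): far panel: 126 mm wide, 5 mm thick, hinge axis 12 mm above the bench, 68 mm from the crate's origin towards the crate's +x. Value in rad: 0 = lying flat outwards, 1.571 = upright against its stop. The hinge is stiff (0.06 N m): the panel stays where it is left.
- far_panel_bar (a point): middle of the far panel's steel bar (on its axis). The bar, 10 mm in diameter, forms the panel's free edge, parallel to the hinge and 58 mm from it; below it is a hand hole 54 mm wide (along the bar) and 31 mm deep, so the middle of the bar can be pinched from above.
- tray: loose dark steel scoop tray, 116 mm wide (x), 122 mm long (y -60 to +62 mm), 0.2 to 0.3 kg. Origin: on the bench below its middle; z up, +y towards its open front edge, which faces the crate at the start. Its floor (4 mm thick, upper side at z = 18 mm) stands on two cross strips, a hook strip near the front and a foot at the back. Side and back walls rise to z = 40 mm.
- tray_hook (a point): inner corner of the tray's hook: middle of the line where the front face of the hook strip meets the floor's underside (tray y = 39 mm, z = 14 mm); axes as the tray's. The strip is 14 mm deep, 5 mm thick, 104 mm wide; the floor overhangs it by 23 mm to the front. The bar of the crate's fixed wall fits into this corner and the tray can turn about it.
- tray_handle (a point): grip point in the tray's handle, a flat plate 40 mm wide (x) and 6 mm thick that rises from the back wall and leans outwards, 0.698 rad (40 degrees) from the tray's z towards its -y; it goes on 23 mm beyond this point and 37 mm down to its root. Axes as the tray's. Pinch it across its thickness, fingers along the plate.
- shell_1: pressed aluminium half shell, an arched trough 46 (x) x 36 (y) x 13 mm with a thin flange 2 mm high along both long sides; the crown, above the flanges, is 26 mm wide across y and is the place to pinch it. Origin: centre of its underside, z up when it lies crown up. 22 g. Lies in the tray at the start.
- shell_2: pressed aluminium half shell, an arched trough 46 (x) x 36 (y) x 13 mm with a thin flange 2 mm high along both long sides; the crown, above the flanges, is 26 mm wide across y and is the place to pinch it. Origin: centre of its underside, z up when it lies crown up. 22 g. Lies in the tray at the start. May be absent.
- shell_3: pressed aluminium half shell, an arched trough 46 (x) x 36 (y) x 13 mm with a thin flange 2 mm high along both long sides; the crown, above the flanges, is 26 mm wide across y and is the place to pinch it. Origin: centre of its underside, z up when it lies crown up. 22 g. Lies in the tray at the start. May be absent.
- shell_4: pressed aluminium half shell, an arched trough 46 (x) x 36 (y) x 13 mm with a thin flange 2 mm high along both long sides; the crown, above the flanges, is 26 mm wide across y and is the place to pinch it. Origin: centre of its underside, z up when it lies crown up. 22 g. Lies in the tray at the start. May be absent.
- shell_5: pressed aluminium half shell, an arched trough 46 (x) x 36 (y) x 13 mm with a thin flange 2 mm high along both long sides; the crown, above the flanges, is 26 mm wide across y and is the place to pinch it. Origin: centre of its underside, z up when it lies crown up. 22 g. Lies on the bench at the start. May be absent.
- shell_6: pressed aluminium half shell, an arched trough 46 (x) x 36 (y) x 13 mm with a thin flange 2 mm high along both long sides; the crown, above the flanges, is 26 mm wide across y and is the place to pinch it. Origin: centre of its underside, z up when it lies crown up. 22 g. Lies on the bench at the start.
- shell_7: pressed aluminium half shell, an arched trough 46 (x) x 36 (y) x 13 mm with a thin flange 2 mm high along both long sides; the crown, above the flanges, is 26 mm wide across y and is the place to pinch it. Origin: centre of its underside, z up when it lies crown up. 22 g. Lies on the bench at the start. May be absent.
- solenoid: dark solenoid body, 70 x 70 x 103 mm, standing on the bench; a bystander. Origin: centre of its underside.
- tape: yellow roll of tape, 64 mm wide, 18 mm high, lying on the bench; a bystander. Origin: centre of its underside.
- screwdriver: blue screwdriver, 139 mm long, lying at the bench's right edge; a bystander. Origin: under its middle.
Things that resemble listed ones, but are neither listed nor needed, are in the scene too. What is shaped like the shell_2 but orange is not meant.

How it is judged:
On the way, in this order (a step that is already met when the one before it is completed fails the run):
1. all three hinged panels of the crate stand upright (each joint above 1.45 rad) (value of joint each of near_panel, left_panel, far_panel above 1.45 rad), for 0.3 s.
2. the tray, with a shell still in it and tilted under 0.35 rad, rests hooked over the fixed wall's bar: tray_hook 0-20 mm outside and 0-12 mm above crate_rim, within 30 mm along it (y of tray_hook in the frame of crate_rim between -0.02 and 0.001 m and z of tray_hook in the frame of crate_rim between 0 and 0.012 m and x of tray_hook in the frame of crate_rim between -0.03 and 0.03 m and angle between tray's own z axis and vertical below 0.35 rad and contact force between tray and crate above 0.2 N and ((x of shell_1 in the frame of tray between -0.056 and 0.056 m and y of shell_1 in the frame of tray between -0.058 and 0.062 m and z of shell_1 in the frame of tray between 0.01 and 0.05 m) or (x of shell_2 in the frame of tray between -0.056 and 0.056 m and y of shell_2 in the frame of tray between -0.058 and 0.062 m and z of shell_2 in the frame of tray between 0.01 and 0.05 m) or (x of shell_3 in the frame of tray between -0.056 and 0.056 m and y of shell_3 in the frame of tray between -0.058 and 0.062 m and z of shell_3 in the frame of tray between 0.01 and 0.05 m) or (x of shell_4 in the frame of tray between -0.056 and 0.056 m and y of shell_4 in the frame of tray between -0.058 and 0.062 m and z of shell_4 in the frame of tray between 0.01 and 0.05 m) or (x of shell_5 in the frame of tray between -0.056 and 0.056 m and y of shell_5 in the frame of tray between -0.058 and 0.062 m and z of shell_5 in the frame of tray between 0.01 and 0.05 m) or (x of shell_6 in the frame of tray between -0.056 and 0.056 m and y of shell_6 in the frame of tray between -0.058 and 0.062 m and z of shell_6 in the frame of tray between 0.01 and 0.05 m) or (x of shell_7 in the frame of tray between -0.056 and 0.056 m and y of shell_7 in the frame of tray between -0.058 and 0.062 m and z of shell_7 in the frame of tray between 0.01 and 0.05 m))), for 0.2 s.
3. still touching and hooked on the bar (tray_hook within 15 mm of crate_rim across it, 30 mm along it), the tray is turned up to a tilt over 1.05 rad (y of tray_hook in the frame of crate_rim between -0.015 and 0.015 m and z of tray_hook in the frame of crate_rim between -0.015 and 0.015 m and x of tray_hook in the frame of crate_rim between -0.03 and 0.03 m and angle between tray's own z axis and vertical above 1.05 rad and contact force between tray and crate above 0.2 N), for 0.2 s.
At the end, for the whole second after the job is handed in: All three panels above 1.40 rad; every shell present at rest inside the crate (its origin within the walls and below 65 mm); the tray at rest, level within 0.1 rad, standing on the bench (origin below 8 mm) (value of joint each of near_panel, left_panel, far_panel above 1.4 rad and x of shell_1 in the frame of crate between -0.068 and 0.068 m and y of shell_1 in the frame of crate between -0.068 and 0.068 m and z of shell_1 in the frame of crate between 0 and 0.065 m and linear speed of each of shell_1, shell_2, shell_3, shell_4, shell_5, shell_6, shell_7, tray below 0.03 m/s and x of shell_2 in the frame of crate between -0.068 and 0.068 m and y of shell_2 in the frame of crate between -0.068 and 0.068 m and z of shell_2 in the frame of crate between 0 and 0.065 m and x of shell_3 in the frame of crate between -0.068 and 0.068 m and y of shell_3 in the frame of crate between -0.068 and 0.068 m and z of shell_3 in the frame of crate between 0 and 0.065 m and x of shell_4 in the frame of crate between -0.068 and 0.068 m and y of shell_4 in the frame of crate between -0.068 and 0.068 m and z of shell_4 in the frame of crate between 0 and 0.065 m and x of shell_5 in the frame of crate between -0.068 and 0.068 m and y of shell_5 in the frame of crate between -0.068 and 0.068 m and z of shell_5 in the frame of crate between 0 and 0.065 m and x of shell_6 in the frame of crate between -0.068 and 0.068 m and y of shell_6 in the frame of crate between -0.068 and 0.068 m and z of shell_6 in the frame of crate between 0 and 0.065 m and x of shell_7 in the frame of crate between -0.068 and 0.068 m and y of shell_7 in the frame of crate between -0.068 and 0.068 m and z of shell_7 in the frame of crate between 0 and 0.065 m and height (world z) of tray below 0.008 m and angle between tray's own z axis and vertical below 0.1 rad); the robot touches nothing.
It fails at once if the solenoid is moved more than 30 mm (distance of solenoid from where it was at the start of the episode above 0.03 m).
It fails at once if the roll of tape is moved more than 30 mm (distance of tape from where it was at the start of the episode above 0.03 m).
It fails at once if the screwdriver is moved more than 30 mm (distance of screwdriver from where it was at the start of the episode above 0.03 m).
Of shell_2, shell_3, shell_4, shell_5, shell_7 only 3 to 5 are there at a start; the rules pass over those that are not, and their reading is None.
At some moment in a run one of shell_5, shell_6, shell_7 may be knocked a few centimetres aside while the robot is not near it.
Once in a run the grip may slacken for a moment while it holds something.
It also fails if it takes over 200 s, if anything falls off the work surface, if the arm or the gripper's body presses on something with over 40 N, if the wrist force passes 120 N, or if a joint passes its speed limit or range.

## Working session

There is one attempt and no reset: what is moved stays moved. The work goes in short steps, Python scripts to look and compute and a tool call to move; the robot and the scene stay as the last step left them, time stands still between calls to the robot, and variables do not carry over. Pictures are saved under pics/ and viewed, and the job is handed in when it is done.

Besides the shell and the picture viewer there is one more tool, called after "Call:" as name(argument=value, ...) on one line, values as JSON. move_arm: Moves the arm, as the interface text tells. Its arguments: {"type":"object","properties":{"increments":{"type":"array","items":{"type":"object","properties":{"dx":{"type":"number"},"dy":{"type":"number"},"dz":{"type":"number"},"rx":{"type":"number"},"ry":{"type":"number"},"rz":{"type":"number"},"fingers":{"type":"number"}}}},"force":{"type":"number"}},"required":["increments"]}

```bash
mkdir -p pics; ls
cat > h.py <<'E'
from plant import *
import numpy as np, cv2
def cam(n,fn=None):
    c=read_camera(n)
    if fn: cv2.imwrite('pics/'+fn,c['color'])
    return c
def pts(c):
    h,w=c['range_z'].shape; v,u=np.mgrid[0:h,0:w]; z=c['range_z']
    P=np.stack([(u-c['cx'])/c['fx']*z,(v-c['cy'])/c['fy']*z,z],-1)
    return (P-c['t'])@c['R']   # R^T (Xc - t)
def ray(c,u,v,z0):
    d=np.array([(u-c['cx'])/c['fx'],(v-c['cy'])/c['fy'],1.])@c['R']; o=-c['t']@c['R']
    return o+d*(z0-o[2])/d[2]
E
python3 - <<'E'
from h import *
s=get_state(); print(s)
for n in ['scene','top','wrist']:
    c=cam(n,n+'0.png'); np.savez(''+n+'0.npz',**c); print(n,c['fx'],c['R'],c['t'],-c['t']@c['R'])
E
```

```text
pics
{'time_s': 0.0, 'joint_pos': array([ 1.22461727e+00,  3.53640075e-01,  1.63411470e+00, -1.39141276e-05,
        1.15518232e+00, -2.36692132e-03]), 'qvel': array([ 0.00086661,  0.00080594, -0.00119732, -0.00101473, -0.00023312,
        0.0013448 ]), 'joint_torque': array([-1.31084191e-03, -5.93835640e+01, -3.34236073e+01,  6.95878942e-02,
        2.32429861e-02, -8.12005737e-05]), 'position': array([0.21049591, 0.58797627, 0.21387705]), 'tcp_rot': array([[-4.44201187e-04,  3.37072969e-01,  9.41478420e-01],
       [-1.26899905e-03,  9.41477565e-01, -3.37073262e-01],
       [-9.99999096e-01, -1.34446356e-03,  9.53982415e-06]]), 'contact_force': array([-0.36992337, -0.23965938, -0.45297114]), 'wrist_torque': array([0.02429804, 0.01967173, 0.01688118]), 'gripper_width': 0.0917080894861972}
scene 437.54028441173074 [[ 0.78996481 -0.6130611  -0.01056825]
 [-0.47828424 -0.60532891 -0.63625553]
 [ 0.38366624  0.50767411 -0.771406  ]] [-0.47130755  0.28768571  0.98693643] [ 0.13125772 -0.61583792  0.93938941]
top 451.4645009262944 [[ 0.01828643 -0.99967409  0.01781357]
 [-0.99445368 -0.02003079 -0.10325042]
 [ 0.10357359 -0.01582669 -0.99449587]] [-0.0666887   0.58973917  0.96749845] [ 0.4874805  -0.03954172  1.02425199]
wrist 301.7304599819204 [[ 0.3376425   0.94127378 -0.00110203]
 [ 0.90958391 -0.3259734   0.25767898]
 [ 0.24218724 -0.08800576 -0.96622996]] [-0.6248175  -0.02982715  0.38982756] [0.14368398 0.61270854 0.38366033]
```

View pics/scene0.png

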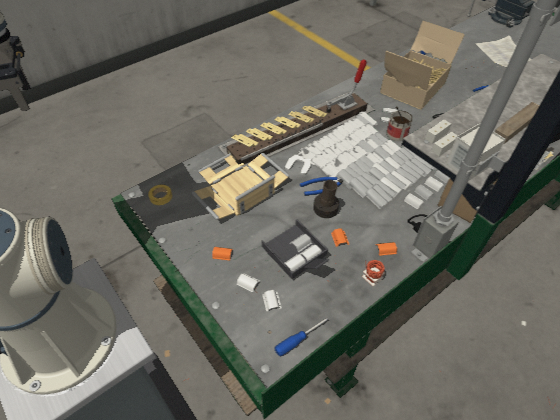

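View pics/top0.png

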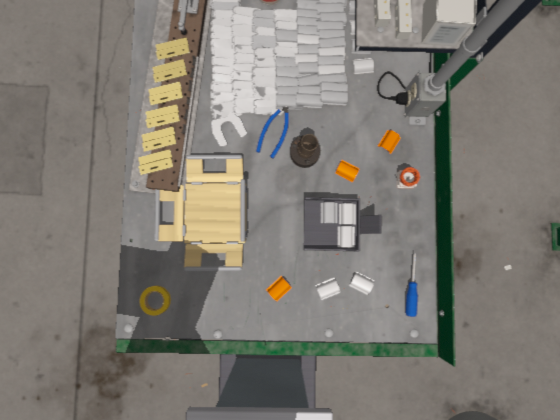

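Run:
```python
from h import *
c=dict(np.load('top0.npz')); im=c['color']
cv2.imwrite('pics/cr1.png',cv2.resize(im[140:280,145:285],None,fx=4,fy=4,interpolation=cv2.INTER_CUBIC))
cv2.imwrite('pics/cr2.png',cv2.resize(im[180:310,260:420],None,fx=4.5,fy=4.5,interpolation=cv2.INTER_CUBIC))
P=pts(c); 
# height map
z=P[...,2]; 
for v in range(150,280,6): print(v,' '.join('%3d'%(1000*z[v,u]) for u in range(150,396,6)))
```

```text
150   4  33  39  39  34  35  11   3  -2  -1   0  -4  -2  -1   0   0   0  -1  11  -1  -1  14  -1   0  31  61  97  98  28   2  -1   0  -2   0  -1  -3   1  -2   0   0  10
156  36  34  36  33  34  36   6  27  32  29  28  30  30  31  31  31   0   0   0  -2  11  -2  -1  -2  31  30  51  26  30   1  -1   0  -1  -2  -1   0  -3  -1  -1   0  -1
162  36  53  52  52  35  35   2  25  25   1   3  -1  -2  24  24  25   0   0   1  -1  -1  -5   0  -2  10  27  31  30   0   1   0   0  13  -1   0   1   0   0   0  -2  -2
168  50  53  52  34  35  36   6  23  18   1  -1   0   0  22  22  18  -2  -4  -1  -2   0   0  -2   0  -2  -3   0  -1  -1  -1  -1   1  14  11  11  -3   1  -3  -4  -1  -1
174  32  34  36  37  32  39   4  17  17  18  18  16  21  17  20  18   0   0   3  -1   1  -6  -1   0  -4  -2  -2   0   0  -2   0   0   3  11  10  -2   0   0  -1  -2   0
180  33  35  30  33  36  39   6  18  17  16  17  17  15  15  17  15   0   0   0  -2  -2  -1   0  -5   0   0  -2   0  -1   0   0  -1  -2   0  -3   0  -1   1  -3  -2   1
186  36  34  38  33  34  33   4   5  10  10  10  11   5   7   4   3  38   0  -3   0  -1   0 
[... 1897 characters left out ...]
  -2   0   0   0   0   0  -2
258   0   0  -1   3  -2  -1  25  21  22  -1  -1  -2  -2  25  25  28  -3   0   0   0   1  -1  -4   0  -2  -1   0   0  -4   0   0   1   2  -1  -2  -3   3  -3  -1   0   0
264   0   0  -1   0   0   0  27  23  23  -2   5  -2   0  27  30  25  -2   0   0  -2   1  -5  -1  -2   0  -1  -1  -2   0   0  -1  -2  -2   0   1  -1   1   0  -1   0   1
270   0   0   1   0   0   0  32  28  31  31  31  29  28  28  29  32   1   0  -2   0   0   0  -3  -3   0   0   0   1   0   0   0   0  -3   0  -1   2   0  -1  -3  -1  -1
276   1   0  -2   0  -5  -1  -3   2   0   0  -2  -1   4  -4   0   1   0   0  -7   1  -2  -1   2  -2   0   0  -2  -1   0  -3  -3  -2  -1  -2   0  10   1   0   0  -2  -1
```

View pics/cr1.png

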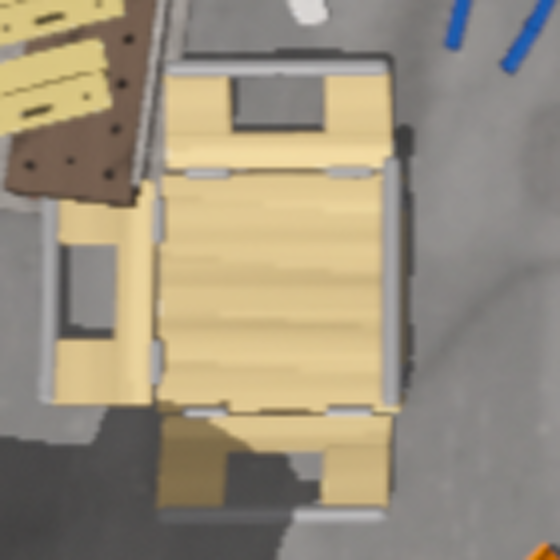

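View pics/cr2.png

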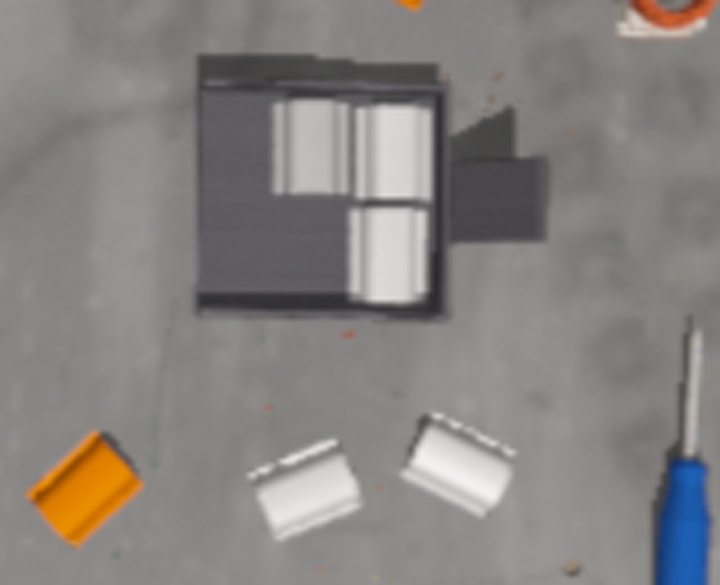

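```bash
cat >> h.py <<'E'
def crop(c,u0,v0,w,h,k,fn,g=10):
    im=cv2.resize(c['color'][v0:v0+h,u0:u0+w],None,fx=k,fy=k,interpolation=cv2.INTER_CUBIC)
    for u in range((u0//g+1)*g,u0+w,g):
        x=int((u-u0+.5)*k); cv2.line(im,(x,0),(x,5),(0,0,255),1); cv2.putText(im,str(u),(x-9,15),0,.32,(0,0,255),1)
    for v in range((v0//g+1)*g,v0+h,g):
        y=int((v-v0+.5)*k); cv2.line(im,(0,y),(5,y),(0,0,255),1); cv2.putText(im,str(v),(6,y+4),0,.32,(0,0,255),1)
    cv2.imwrite('pics/'+fn,im)
E
python3 - <<'E'
from h import *
c=dict(np.load('top0.npz'))
crop(c,152,150,100,124,6,'t1.png'[:2]+'a.png') 
c2=dict(np.load('scene0.npz'))
crop(c2,190,140,110,85,7,'s1a.png')
crop(c,296,185,90,70,8,'t1b.png')
crop(c2,205,210,130,105,6,'s1b.png')
E
mv pics/t1a.png pics/t1a.png 2>/dev/null; ls pics
```

```text
cr1.png
cr2.png
s1a.png
s1b.png
scene0.png
t1a.png
t1b.png
top0.png
wrist0.png
```

View pics/t1a.png

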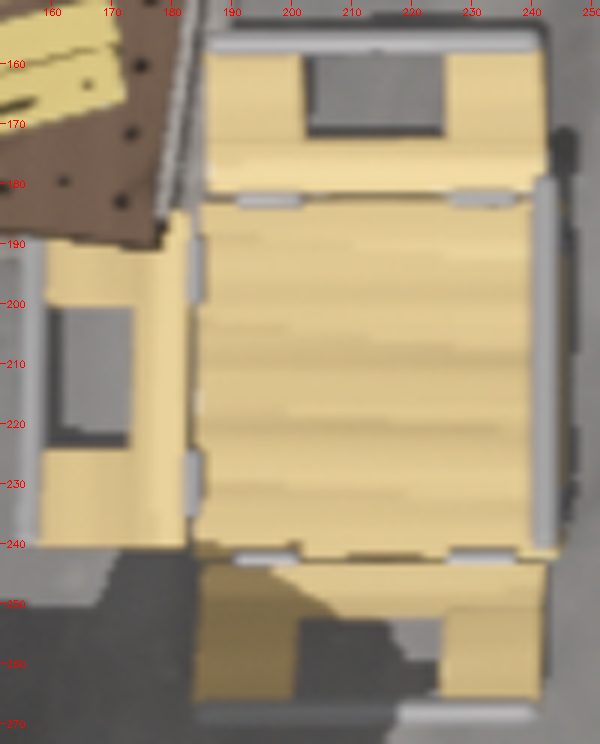

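View pics/s1a.png

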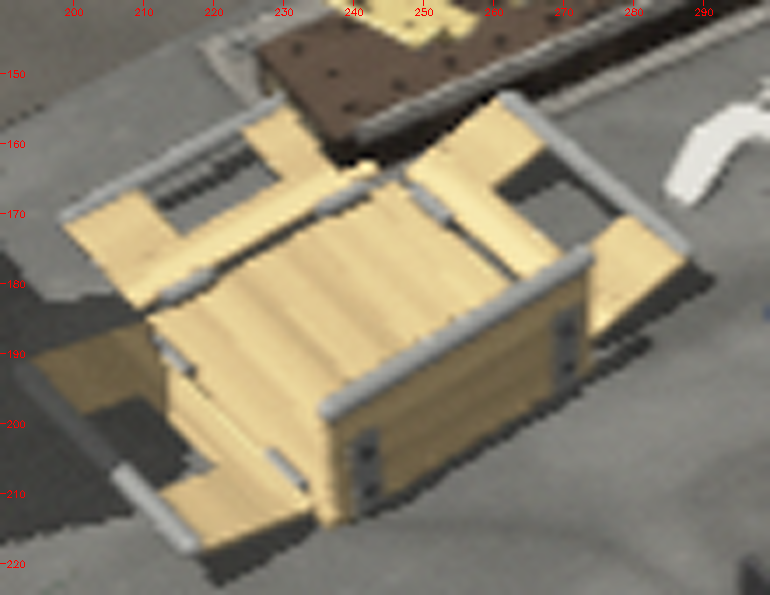

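View pics/t1b.png

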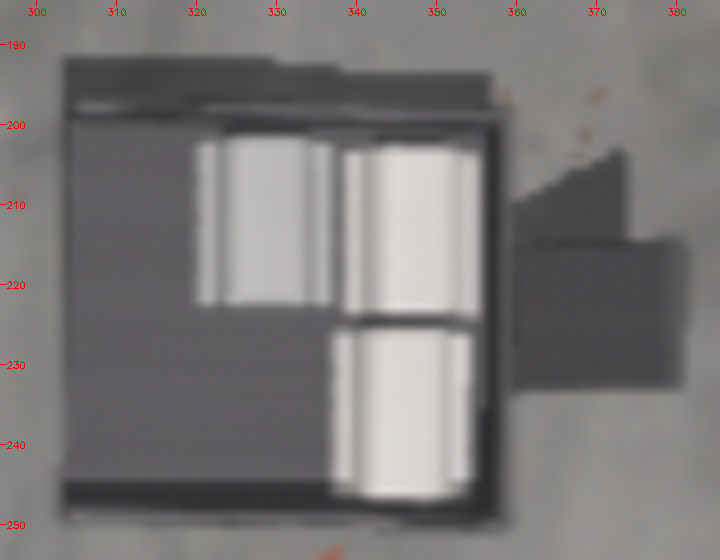

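View pics/s1b.png

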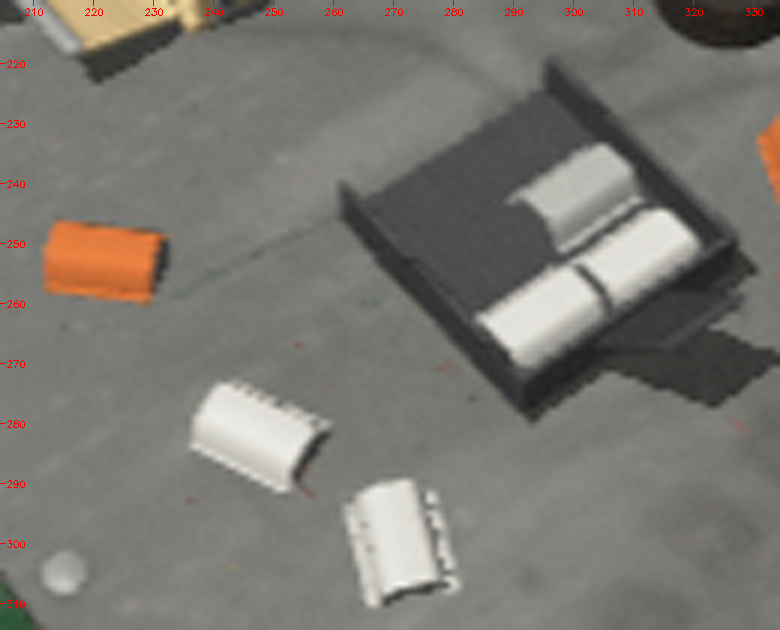

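Run:
```python
from h import *
t=dict(np.load('top0.npz')); s=dict(np.load('scene0.npz'))
f=lambda c,u,v,z: np.round(1000*ray(c,u,v,z),1)[:2]
print('fixed bar axis top', f(t,242,179,.07),f(t,242,241,.07))
print('fixed bar scene', f(s,236.5,198.5,.07),f(s,273,176,.07))
print('near bar top', f(t,184,268.5,.025),f(t,241,268.5,.025),'scene',f(s,217,217,.025))
print('far bar top', f(t,186,156.5,.025),f(t,241.5,156.5,.025),'scene',f(s,262,154,.025),f(s,288,175,.025))
print('left bar top', f(t,157,189,.018),f(t,156,240.5,.018),'scene',f(s,199,171,.018),f(s,230,154,.018))
print('board corner top', f(t,178.5,191,.035), 'inner edge', f(t,185,150,.035),'low left',f(t,152,188,.035),'scene', f(s,238,161,.035),f(s,226,147,.035))
print('hinges near', f(t,196,242,.014),f(t,232,242,.014),'far',f(t,196,182.5,.014),f(t,232,182.5,.014),'left',f(t,185,195,.014),f(t,185,230,.014))
print('tray: FL top',f(t,303,197.5,.04),f(t,303,249.5,.04),'BR',f(t,359,198,.04),f(t,359,250,.04))
print('tray scene: near front',f(s,262,240,.04),'far front',f(s,297,219,.04),'far back',f(s,327,249,.04),'near back',f(s,293,276,.04))
print('handle top', f(t,382,214,.07),f(t,382,233,.07), f(t,359,214,.04))
for n,u,v,z in [('l1',328.5,289,.013),('l2',361,283.5,.013),('or',279,288,.013),('tape',154,300,.018)]: print(n,f(t,u,v,z))
print('scene l1',f(s,247,282,.013),'l2',f(s,271,299,.013),'sol',f(t,305,150,.06),'screw',f(t,412,300,.015))
```

```text
fixed bar axis top [648.3  44.9] [516.2  41.1]
fixed bar scene [521.9  41.9] [648.2  46.8]
near bar top [455.2 169.8] [457.4  45.4] scene [463.2  54.5]
far bar top [704.3 175.8] [707.1  51.5] scene [706.  174.5] [711.6  57.2]
left bar top [630.4 238.9] [515.3 235.5] scene [520.3 238.4] [633.7 241.5]
board corner top [624.5 186.9] inner edge [716.8 176.4] low left [630.  245.2] scene [625.9 186.2] [632.5 258.8]
hinges near [513.8 147.9] [515.3  68. ] far [647.6 153.2] [649.3  72.2] left [618.7 176.7] [540.  173.4]
tray: FL top [615.1 -87.5] [501.2 -89.2] BR [ 616.5 -211. ] [ 502.4 -211.2]
tray scene: near front [505.9 -89.3] far front [618.8 -92.3] far back [ 615.9 -211. ] near back [ 500.2 -218.3]
handle top [ 579.2 -255. ] [ 538.8 -254.8] [ 581.1 -211.1]
l1 [ 415.5 -148.4]
l2 [ 428.8 -220.5]
or [415.8 -38.7]
tape [385.7 233.6]
scene l1 [ 413.  -150.4] l2 [ 430.6 -222.3] sol [716.9 -89.3] screw [ 394.8 -333.4]
```

Call:
move_arm(increments=[{"dx":2.3,"dy":-4.4,"rz":-0.12,"fingers":-0.35},{"dx":4.6,"dy":-8.8,"rz":-0.24,"fingers":-0.35},{"dx":6.9,"dy":-13.2,"rz":-0.36,"fingers":-0.35},{"dx":9.2,"dy":-17.6,"rz":-0.48,"fingers":-0.35},{"dx":11.5,"dy":-22,"rz":-0.6,"fingers":-0.35},{"dx":13.8,"dy":-26.4,"rz":-0.72,"fingers":-0.35},{"dx":16.1,"dy":-30.8,"rz":-0.84,"fingers":-0.35},{"dx":18.4,"dy":-35.2,"rz":-0.96,"fingers":-0.35},{"dx":20.7,"dy":-39.6,"rz":-1.08,"fingers":-0.35},{"dx":23,"dy":-44,"rz":-1.2,"fingers":-0.35}], force=25)

```text
invalid input at $.increments[0]: expected keys dx, dy, dz, rx, ry, rz, fingers
```

Call:
move_arm(increments=[{"dx":2.3,"dy":-4.4,"dz":0,"rx":0,"ry":0,"rz":-0.12,"fingers":-0.35},{"dx":4.6,"dy":-8.8,"dz":0,"rx":0,"ry":0,"rz":-0.24,"fingers":-0.35},{"dx":6.9,"dy":-13.2,"dz":0,"rx":0,"ry":0,"rz":-0.36,"fingers":-0.35},{"dx":9.2,"dy":-17.6,"dz":0,"rx":0,"ry":0,"rz":-0.48,"fingers":-0.35},{"dx":11.5,"dy":-22,"dz":0,"rx":0,"ry":0,"rz":-0.6,"fingers":-0.35},{"dx":13.8,"dy":-26.4,"dz":0,"rx":0,"ry":0,"rz":-0.72,"fingers":-0.35},{"dx":16.1,"dy":-30.8,"dz":0,"rx":0,"ry":0,"rz":-0.84,"fingers":-0.35},{"dx":18.4,"dy":-35.2,"dz":0,"rx":0,"ry":0,"rz":-0.96,"fingers":-0.35},{"dx":20.7,"dy":-39.6,"dz":0,"rx":0,"ry":0,"rz":-1.08,"fingers":-0.35},{"dx":23,"dy":-44,"dz":0,"rx":0,"ry":0,"rz":-1.2,"fingers":-0.35}], force=25)

```text
time_s: 1.15
position: [0.4411, 0.1465, 0.2147]
tcp_rot: [[0.0, 1.0, 0.022], [0.0, 0.022, -1.0], [-1.0, 0.0, -0.0]]
contact_force: [1.1, 1.0, 0.9]
gripper_width: 0.0298
```

Call:
move_arm(increments=[{"dx":0.8,"dy":-2,"dz":-3,"rx":0,"ry":0,"rz":0,"fingers":-0.35},{"dx":1.6,"dy":-3.9,"dz":-6,"rx":0,"ry":0,"rz":0,"fingers":-0.35},{"dx":1.6,"dy":-3.9,"dz":-9,"rx":0,"ry":0,"rz":0,"fingers":-0.35},{"dx":1.6,"dy":-3.9,"dz":-12,"rx":0,"ry":0,"rz":0,"fingers":-0.35},{"dx":1.6,"dy":-3.9,"dz":-14,"rx":0,"ry":0,"rz":0,"fingers":-0.35},{"dx":1.6,"dy":-3.9,"dz":-14,"rx":0,"ry":0,"rz":0,"fingers":-0.35},{"dx":1.6,"dy":-3.9,"dz":-14,"rx":0,"ry":0,"rz":0,"fingers":-0.35},{"dx":1.6,"dy":-3.9,"dz":-14,"rx":0,"ry":0,"rz":0,"fingers":-0.35},{"dx":1.6,"dy":-3.9,"dz":-14,"rx":0,"ry":0,"rz":0,"fingers":-0.35},{"dx":1.6,"dy":-3.9,"dz":-14,"rx":0,"ry":0,"rz":0,"fingers":-0.35}])

```text
time_s: 2.15
position: [0.4573, 0.1096, 0.0755]
tcp_rot: [[0.002, 1.0, 0.027], [0.0, 0.027, -1.0], [-1.0, 0.002, -0.0]]
contact_force: [-0.4, 0.1, 0.7]
gripper_width: 0.0303
```

Run:
```python
from h import *
s=get_state(); print(s['time_s'],s['position'])
c=cam('wrist','w1.png'); 
for z in (.0,.025):
  for p in [s['position']*[1,1,0]+[0,0,z]]:
    X=c['R']@p+c['t']; print(c['fx']*X[0]/X[2]+c['cx'],c['fy']*X[1]/X[2]+c['cy'])
```

```text
2.15 [0.45729656 0.10963003 0.07549237]
277.02559916684794 218.41674602892158
276.98013598476035 227.61443776329756
```

View pics/w1.png

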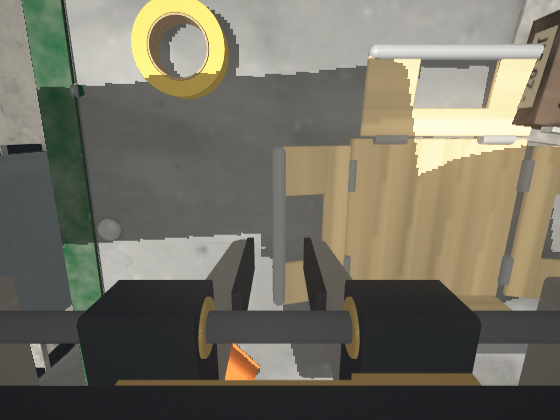

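Call:
move_arm(increments=[{"dx":0,"dy":-0.1,"dz":-2,"rx":0,"ry":0,"rz":0,"fingers":-0.35},{"dx":0,"dy":-0.1,"dz":-4,"rx":0,"ry":0,"rz":0,"fingers":-0.35},{"dx":0,"dy":-0.1,"dz":-5.5,"rx":0,"ry":0,"rz":0,"fingers":-0.35},{"dx":0,"dy":-0.1,"dz":-6.6,"rx":0,"ry":0,"rz":0,"fingers":-0.35},{"dx":0,"dy":-0.1,"dz":-6.6,"rx":0,"ry":0,"rz":0,"fingers":-0.35},{"dx":0,"dy":-0.1,"dz":-6.6,"rx":0,"ry":0,"rz":0,"fingers":-0.6},{"dx":0,"dy":-0.1,"dz":-6.6,"rx":0,"ry":0,"rz":0,"fingers":-0.9},{"dx":0,"dy":-0.1,"dz":-6.6,"rx":0,"ry":0,"rz":0,"fingers":-1},{"dx":0,"dy":-0.1,"dz":-6.6,"rx":0,"ry":0,"rz":0,"fingers":-1},{"dx":0,"dy":-0.1,"dz":-6.6,"rx":0,"ry":0,"rz":0,"fingers":-1}], force=25)

```text
time_s: 3.2
position: [0.4575, 0.1086, 0.0091]
tcp_rot: [[0.002, 1.0, 0.027], [0.0, 0.027, -1.0], [-1.0, 0.002, -0.0]]
contact_force: [2.2, 0.0, 0.6]
gripper_width: 0.0088
```

Call:
move_arm(increments=[{"dx":0.23,"dy":0,"dz":0.78,"rx":0,"ry":0,"rz":0,"fingers":-1},{"dx":0.57,"dy":0,"dz":1.51,"rx":0,"ry":0,"rz":0,"fingers":-1},{"dx":1.04,"dy":0,"dz":2.24,"rx":0,"ry":0,"rz":0,"fingers":-1},{"dx":1.62,"dy":0,"dz":2.89,"rx":0,"ry":0,"rz":0,"fingers":-1},{"dx":2.29,"dy":0.05,"dz":3.45,"rx":0,"ry":0,"rz":0,"fingers":-1},{"dx":3.03,"dy":0.05,"dz":3.9,"rx":0,"ry":0,"rz":0,"fingers":-1},{"dx":3.83,"dy":0.1,"dz":4.24,"rx":0,"ry":0,"rz":0,"fingers":-1},{"dx":4.67,"dy":0.1,"dz":4.45,"rx":0,"ry":0,"rz":0,"fingers":-1},{"dx":5.5,"dy":0.1,"dz":4.53,"rx":0,"ry":0,"rz":0,"fingers":-1},{"dx":5.8,"dy":0.1,"dz":4.53,"rx":0,"ry":0,"rz":0,"fingers":-1}])

```text
time_s: 4.2
position: [0.5136, 0.1093, 0.0542]
tcp_rot: [[-0.003, 1.0, 0.027], [-0.0, 0.027, -1.0], [-1.0, -0.003, 0.0]]
contact_force: [-13.8, 3.2, 16.8]
gripper_width: 0.0088
```

Run:
```python
from h import *
s=get_state(); print(s['time_s'],s['position'],s['contact_force'])
c=cam('wrist','w2.png'); c=cam('scene'); crop(c,160,120,180,140,4,'s2.png')
```

```text
4.2 [0.51360103 0.10926861 0.05422846] [-13.82899567   3.23822475  16.7689878 ]
```

View pics/s2.png

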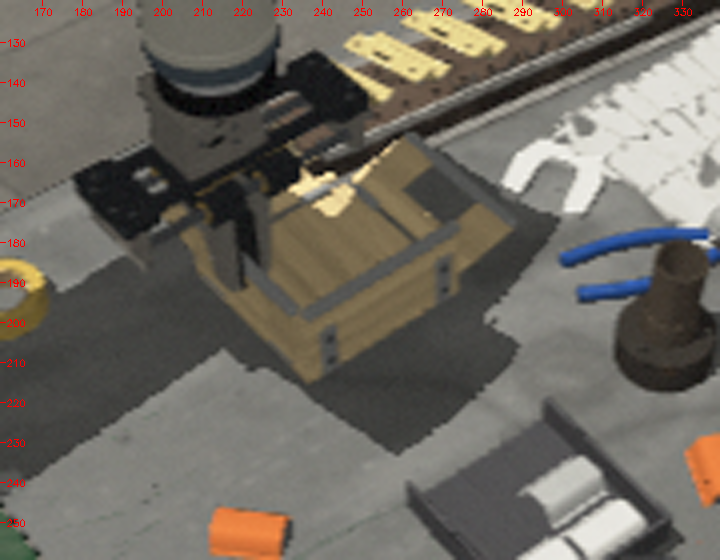

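Call:
move_arm(increments=[{"dx":0,"dy":0,"dz":0,"rx":0,"ry":0,"rz":0,"fingers":-0.35},{"dx":0,"dy":0,"dz":0,"rx":0,"ry":0,"rz":0,"fingers":-0.35},{"dx":0,"dy":0,"dz":2,"rx":0,"ry":0,"rz":0,"fingers":-0.35},{"dx":0,"dy":0,"dz":5,"rx":0,"ry":0,"rz":0,"fingers":-0.35},{"dx":4,"dy":0.1,"dz":7,"rx":0,"ry":0,"rz":0,"fingers":-0.35},{"dx":8.5,"dy":0.2,"dz":7,"rx":0,"ry":0,"rz":0,"fingers":-0.35},{"dx":13,"dy":0.3,"dz":7,"rx":0,"ry":0,"rz":0,"fingers":-0.35},{"dx":17,"dy":0.4,"dz":6,"rx":0,"ry":0,"rz":0,"fingers":-0.35},{"dx":19.2,"dy":0.4,"dz":4,"rx":0,"ry":0,"rz":0,"fingers":-0.35},{"dx":19.2,"dy":0.4,"dz":2,"rx":0,"ry":0,"rz":0,"fingers":-0.35}])

```text
time_s: 5.3
position: [0.7103, 0.1131, 0.0734]
tcp_rot: [[0.003, 1.0, 0.027], [0.0, 0.027, -1.0], [-1.0, 0.003, 0.0]]
contact_force: [0.3, -1.0, -0.3]
gripper_width: 0.0297
```

Run:
```python
from h import *
s=get_state(); print(s['time_s'],s['position'],s['contact_force'])
c=cam('wrist','w3.png'); 
for z in (.0,.025):
    p=s['position']*[1,1,0]+[0,0,z]
    X=c['R']@p+c['t']; print(c['fx']*X[0]/X[2]+c['cx'],c['fy']*X[1]/X[2]+c['cy'])
```

```text
5.3 [0.71027828 0.11314886 0.07339161] [ 0.28097752 -0.9988709  -0.25549743]
276.8460186725998 219.0827793534284
276.8399655613423 228.44347135369415
```

View pics/w3.png

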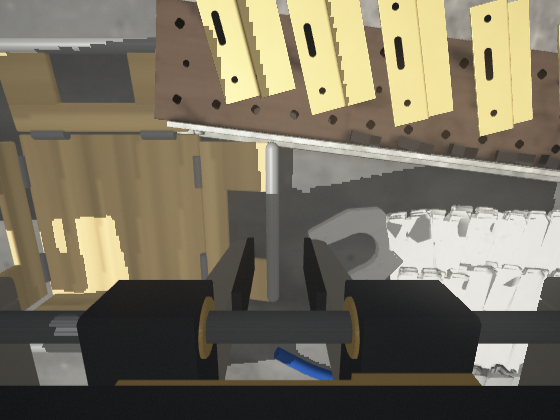

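Call:
move_arm(increments=[{"dx":-0.4,"dy":1.2,"dz":0,"rx":0,"ry":0,"rz":0,"fingers":-0.52},{"dx":-0.4,"dy":1.2,"dz":-1,"rx":0,"ry":0,"rz":0,"fingers":-0.52},{"dx":-0.4,"dy":1.2,"dz":-2.5,"rx":0,"ry":0,"rz":0,"fingers":-0.52},{"dx":-0.4,"dy":1.2,"dz":-4,"rx":0,"ry":0,"rz":0,"fingers":-0.52},{"dx":-0.4,"dy":1.2,"dz":-5.5,"rx":0,"ry":0,"rz":0,"fingers":-0.52},{"dx":-0.4,"dy":1.2,"dz":-6.3,"rx":0,"ry":0,"rz":0,"fingers":-0.52},{"dx":-0.4,"dy":1.2,"dz":-6.3,"rx":0,"ry":0,"rz":0,"fingers":-0.7},{"dx":-0.4,"dy":1.2,"dz":-6.3,"rx":0,"ry":0,"rz":0,"fingers":-1},{"dx":-0.4,"dy":1.2,"dz":-6.3,"rx":0,"ry":0,"rz":0,"fingers":-1},{"dx":-0.4,"dy":1.2,"dz":-6.3,"rx":0,"ry":0,"rz":0,"fingers":-1}])

```text
time_s: 6.35
position: [0.7044, 0.1253, 0.012]
tcp_rot: [[0.003, 1.0, 0.027], [0.0, 0.027, -1.0], [-1.0, 0.003, -0.0]]
contact_force: [5.7, -2.5, -1.1]
gripper_width: 0.009
```

Call:
move_arm(increments=[{"dx":-0.3,"dy":0,"dz":0.78,"rx":0,"ry":0,"rz":0,"fingers":-1},{"dx":-0.65,"dy":0,"dz":1.51,"rx":0,"ry":0,"rz":0,"fingers":-1},{"dx":-1.12,"dy":0,"dz":2.24,"rx":0,"ry":0,"rz":0,"fingers":-1},{"dx":-1.7,"dy":0,"dz":2.89,"rx":0,"ry":0,"rz":0,"fingers":-1},{"dx":-2.35,"dy":-0.05,"dz":3.45,"rx":0,"ry":0,"rz":0,"fingers":-1},{"dx":-3.1,"dy":-0.05,"dz":3.85,"rx":0,"ry":0,"rz":0,"fingers":-1},{"dx":-3.9,"dy":-0.1,"dz":4.15,"rx":0,"ry":0,"rz":0,"fingers":-1},{"dx":-4.7,"dy":-0.1,"dz":4.35,"rx":0,"ry":0,"rz":0,"fingers":-1},{"dx":-5.5,"dy":-0.1,"dz":4.4,"rx":0,"ry":0,"rz":0,"fingers":-1},{"dx":-5.8,"dy":-0.1,"dz":4.4,"rx":0,"ry":0,"rz":0,"fingers":-1}])

```text
time_s: 7.35
position: [0.6487, 0.1245, 0.0562]
tcp_rot: [[0.01, 1.0, 0.028], [0.001, 0.028, -1.0], [-1.0, 0.01, -0.0]]
contact_force: [22.8, -4.2, -9.3]
gripper_width: 0.0092
```

Call:
move_arm(increments=[{"dx":0,"dy":0,"dz":0,"rx":0,"ry":0,"rz":0,"fingers":-0.35},{"dx":0,"dy":0,"dz":0,"rx":0,"ry":0,"rz":0,"fingers":-0.35},{"dx":0,"dy":0,"dz":3,"rx":0,"ry":0,"rz":0,"fingers":-0.35},{"dx":0,"dy":0,"dz":7,"rx":0,"ry":0,"rz":0.12,"fingers":-0.35},{"dx":-2,"dy":2,"dz":8,"rx":0,"ry":0,"rz":0.26,"fingers":-0.35},{"dx":-4,"dy":5,"dz":8,"rx":0,"ry":0,"rz":0.4,"fingers":-0.35},{"dx":-6,"dy":8,"dz":8,"rx":0,"ry":0,"rz":0.54,"fingers":-0.35},{"dx":-7,"dy":10,"dz":8,"rx":0,"ry":0,"rz":0.68,"fingers":-0.35},{"dx":-7,"dy":11.3,"dz":8,"rx":0,"ry":0,"rz":0.82,"fingers":-0.35},{"dx":-7,"dy":11.3,"dz":8,"rx":0,"ry":0,"rz":0.96,"fingers":-0.35}])

```text
time_s: 8.35
position: [0.5725, 0.239, 0.1342]
tcp_rot: [[-0.003, 0.545, 0.839], [-0.0, 0.839, -0.545], [-1.0, -0.002, -0.002]]
contact_force: [0.1, 0.5, 0.6]
gripper_width: 0.0299
```

Call:
move_arm(increments=[{"dx":0,"dy":0,"dz":0,"rx":0,"ry":0,"rz":0.14,"fingers":-0.35},{"dx":0,"dy":0,"dz":0,"rx":0,"ry":0,"rz":0.28,"fingers":-0.35},{"dx":0,"dy":0,"dz":0,"rx":0,"ry":0,"rz":0.42,"fingers":-0.35},{"dx":0,"dy":0,"dz":0,"rx":0,"ry":0,"rz":0.52,"fingers":-0.35},{"dx":0,"dy":0,"dz":0,"rx":0,"ry":0,"rz":0.61,"fingers":-0.35},{"dx":0,"dy":0,"dz":-1,"rx":0,"ry":0,"rz":0.61,"fingers":-0.35},{"dx":0,"dy":0,"dz":-3,"rx":0,"ry":0,"rz":0.61,"fingers":-0.35},{"dx":0,"dy":0,"dz":-5,"rx":0,"ry":0,"rz":0.61,"fingers":-0.35},{"dx":0,"dy":0,"dz":-5,"rx":0,"ry":0,"rz":0.61,"fingers":-0.35},{"dx":0,"dy":0,"dz":-5,"rx":0,"ry":0,"rz":0.61,"fingers":-0.35}])

```text
time_s: 9.35
position: [0.5737, 0.2372, 0.0842]
tcp_rot: [[-0.002, -0.025, 1.0], [-0.001, 1.0, 0.025], [-1.0, -0.001, -0.002]]
contact_force: [-0.0, -0.6, 0.7]
gripper_width: 0.0298
```

Run:
```python
from h import *
s=get_state(); print(s['time_s'],s['position'],s['contact_force'],s['joint_pos'])
c=cam('wrist','w4.png'); 
for z in (.0,.02):
    p=s['position']*[1,1,0]+[0,0,z]
    X=c['R']@p+c['t']; print(c['fx']*X[0]/X[2]+c['cx'],c['fy']*X[1]/X[2]+c['cy'])
```

```text
9.35 [0.57368779 0.23719159 0.08415445] [-0.04450371 -0.58616187  0.66096855] [ 3.89573417e-01  4.92677468e-01  1.74294107e+00  1.27092839e-04
  9.08353592e-01 -1.20606065e+00]
278.4687329242632 214.31503790208498
278.43599521745125 220.9395201777798
```

View pics/w4.png

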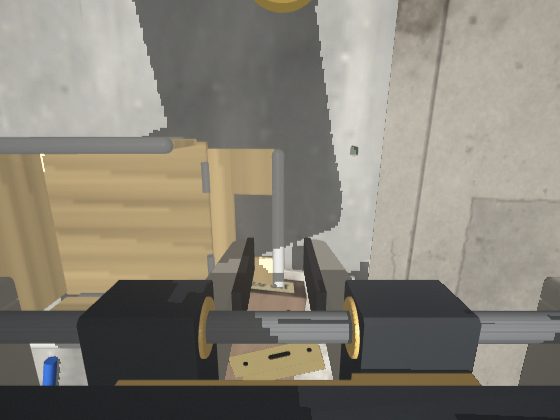

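Call:
move_arm(increments=[{"dx":0.2,"dy":0,"dz":-1.5,"rx":0,"ry":0,"rz":0,"fingers":-0.35},{"dx":0.2,"dy":0,"dz":-3,"rx":0,"ry":0,"rz":0,"fingers":-0.35},{"dx":0.2,"dy":0,"dz":-4.5,"rx":0,"ry":0,"rz":0,"fingers":-0.35},{"dx":0.2,"dy":0,"dz":-6,"rx":0,"ry":0,"rz":0,"fingers":-0.35},{"dx":0.2,"dy":0,"dz":-7,"rx":0,"ry":0,"rz":0,"fingers":-0.35},{"dx":0.2,"dy":0,"dz":-7.6,"rx":0,"ry":0,"rz":0,"fingers":-0.35},{"dx":0.2,"dy":0,"dz":-7.6,"rx":0,"ry":0,"rz":0,"fingers":-0.7},{"dx":0.2,"dy":0,"dz":-7.6,"rx":0,"ry":0,"rz":0,"fingers":-1},{"dx":0.2,"dy":0,"dz":-7.6,"rx":0,"ry":0,"rz":0,"fingers":-1},{"dx":0.2,"dy":0,"dz":-7.6,"rx":0,"ry":0,"rz":0,"fingers":-1}])

```text
time_s: 10.4
position: [0.5771, 0.2367, 0.0094]
tcp_rot: [[0.001, -0.027, 1.0], [-0.001, 1.0, 0.027], [-1.0, -0.001, 0.001]]
contact_force: [3.0, -4.8, -2.1]
gripper_width: 0.009
```

Call:
move_arm(increments=[{"dx":0,"dy":-0.02,"dz":0.2,"rx":0,"ry":0,"rz":0,"fingers":-1},{"dx":0,"dy":-0.05,"dz":0.4,"rx":0,"ry":0,"rz":0,"fingers":-1},{"dx":0,"dy":-0.09,"dz":0.6,"rx":0,"ry":0,"rz":0,"fingers":-1},{"dx":0,"dy":-0.14,"dz":0.8,"rx":0,"ry":0,"rz":0,"fingers":-1},{"dx":0,"dy":-0.19,"dz":1,"rx":0,"ry":0,"rz":0,"fingers":-1},{"dx":0,"dy":-0.25,"dz":1.2,"rx":0,"ry":0,"rz":0,"fingers":-1},{"dx":0,"dy":-0.35,"dz":1.4,"rx":0,"ry":0,"rz":0,"fingers":-1},{"dx":0,"dy":-0.42,"dz":1.6,"rx":0,"ry":0,"rz":0,"fingers":-1},{"dx":0,"dy":-0.5,"dz":1.8,"rx":0,"ry":0,"rz":0,"fingers":-1},{"dx":0,"dy":-0.6,"dz":2,"rx":0,"ry":0,"rz":0,"fingers":-1}])

```text
time_s: 11.4
position: [0.577, 0.2309, 0.029]
tcp_rot: [[0.001, -0.026, 1.0], [-0.0, 1.0, 0.026], [-1.0, -0.0, 0.001]]
contact_force: [4.2, -3.5, -8.4]
gripper_width: 0.0089
```

Run:
```python
from h import *
c=cam('scene'); crop(c,180,110,140,110,5,'s3.png')
```

```text
(no output)
```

View pics/s3.png

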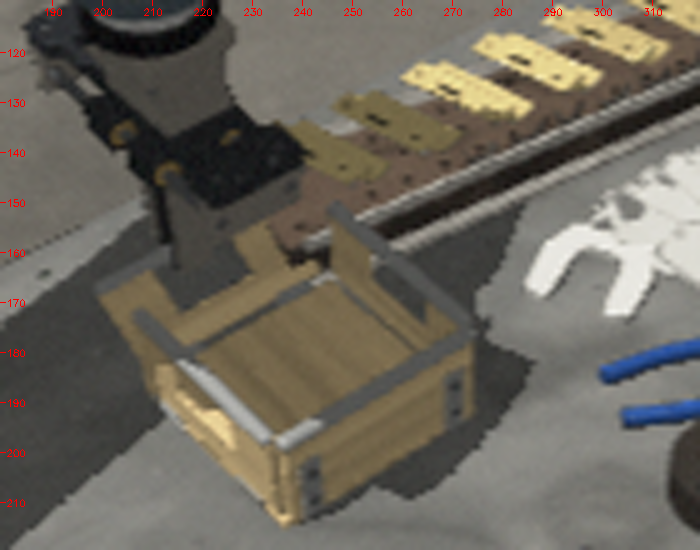

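Call:
move_arm(increments=[{"dx":0,"dy":-0.3,"dz":0.49,"rx":0,"ry":0,"rz":0,"fingers":-1},{"dx":0,"dy":-0.66,"dz":0.96,"rx":0,"ry":0,"rz":0,"fingers":-1},{"dx":0,"dy":-1.05,"dz":1.38,"rx":0,"ry":0,"rz":0,"fingers":-1},{"dx":0,"dy":-1.49,"dz":1.77,"rx":0,"ry":0,"rz":0,"fingers":-1},{"dx":0,"dy":-1.96,"dz":2.1,"rx":0,"ry":0,"rz":0,"fingers":-1},{"dx":0.05,"dy":-2.46,"dz":2.39,"rx":0,"ry":0,"rz":0,"fingers":-1},{"dx":0.1,"dy":-3.2,"dz":2.7,"rx":0,"ry":0,"rz":0,"fingers":-1},{"dx":0.1,"dy":-4,"dz":2.9,"rx":0,"ry":0,"rz":0,"fingers":-1},{"dx":0.1,"dy":-4.7,"dz":3,"rx":0,"ry":0,"rz":0,"fingers":-1},{"dx":0.1,"dy":-5.3,"dz":3,"rx":0,"ry":0,"rz":0,"fingers":-1}])

```text
time_s: 12.45
position: [0.5785, 0.1794, 0.061]
tcp_rot: [[0.002, -0.026, 1.0], [0.002, 1.0, 0.026], [-1.0, 0.002, 0.002]]
contact_force: [-0.1, 4.3, 5.2]
gripper_width: 0.0091
```

Call:
move_arm(increments=[{"dx":0,"dy":-0.2,"dz":0,"rx":0,"ry":0,"rz":0,"fingers":-1},{"dx":0,"dy":-0.4,"dz":0,"rx":0,"ry":0,"rz":0,"fingers":-1},{"dx":0,"dy":-0.4,"dz":0,"rx":0,"ry":0,"rz":0,"fingers":-1},{"dx":0,"dy":-0.4,"dz":0,"rx":0,"ry":0,"rz":0,"fingers":-0.35},{"dx":0,"dy":-0.4,"dz":0,"rx":0,"ry":0,"rz":0,"fingers":-0.35},{"dx":0,"dy":-0.4,"dz":3,"rx":0,"ry":0,"rz":0,"fingers":-0.35},{"dx":0,"dy":-0.4,"dz":7,"rx":0,"ry":0,"rz":0,"fingers":-0.35},{"dx":0,"dy":-3,"dz":12,"rx":0,"ry":0,"rz":0,"fingers":-0.35},{"dx":0,"dy":-8,"dz":16,"rx":0,"ry":0,"rz":0,"fingers":-0.35},{"dx":0,"dy":-13,"dz":16,"rx":0,"ry":0,"rz":0,"fingers":-0.35}])

```text
time_s: 13.45
position: [0.579, 0.0641, 0.22]
tcp_rot: [[0.005, -0.028, 1.0], [0.001, 1.0, 0.028], [-1.0, 0.0, 0.005]]
contact_force: [1.4, -0.8, 0.0]
gripper_width: 0.0298
```

Run:
```python
from h import *
s=get_state(); print(s['time_s'],s['position'],s['contact_force'])
c=cam('scene'); crop(c,180,130,130,105,5,'s4.png'); c=cam('wrist','w5.png')
```

```text
13.45 [0.57902652 0.06413943 0.22001912] [ 1.37264163 -0.82821515  0.00718878]
```

View pics/s4.png

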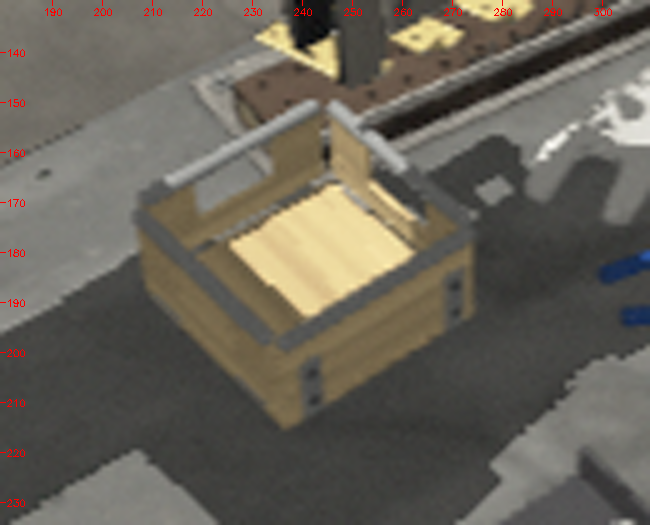

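View pics/w5.png

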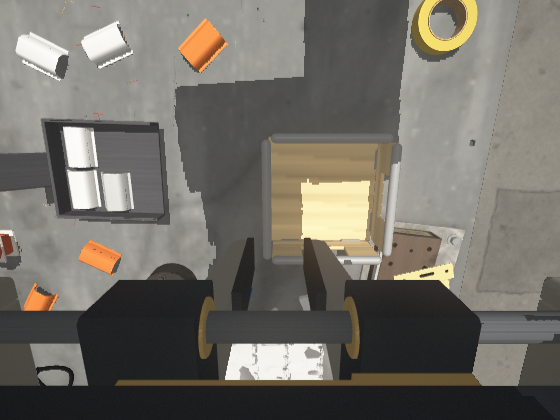

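Run:
```python
from h import *
np.set_printoptions(precision=4,suppress=True)
t=dict(np.load('top0.npz')); P=pts(t)[216:231,362:381].reshape(-1,3)
P=P[(P[:,2]>.035)&(P[:,2]<.085)]
A=np.c_[P[:,1],np.ones(len(P))]; k=np.linalg.lstsq(A,P[:,2],rcond=None)[0]; r=P[:,2]-A@k
print('top: dz/dy',k,'expect slope',-1/np.tan(.698),'std',r.std(),len(P)); print('y range',P[:,1].min(),P[:,1].max(),'x',P[:,0].min(),P[:,0].max(),'zmax',P[:,2].max())
# with slope fixed
m=-1/np.tan(.698); print('z at y: z=%.4f+m*(y+.23)'%np.mean(P[:,2]-m*(P[:,1]+.23)))
s=cam('scene'); crop(s,255,205,110,90,7,'s5.png'); np.savez('scene1.npz',**s); c=cam('top'); crop(c,296,185,90,70,8,'t5.png'); np.savez('top1.npz',**c)
```

```text
top: dz/dy [-1.1597 -0.2124] expect slope -1.1920723949959569 std 0.002100584982880671 284
y range -0.25033308772814183 -0.2167861629533536 x 0.5445357070733438 0.576541994763858 zmax 0.07988479854566692
z at y: z=0.0542+m*(y+.23)
```

View pics/s5.png

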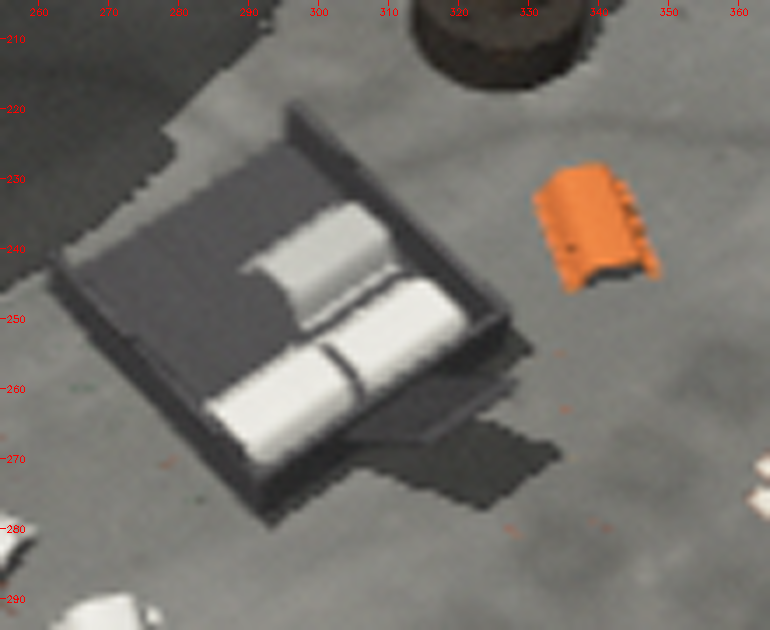

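View pics/t5.png

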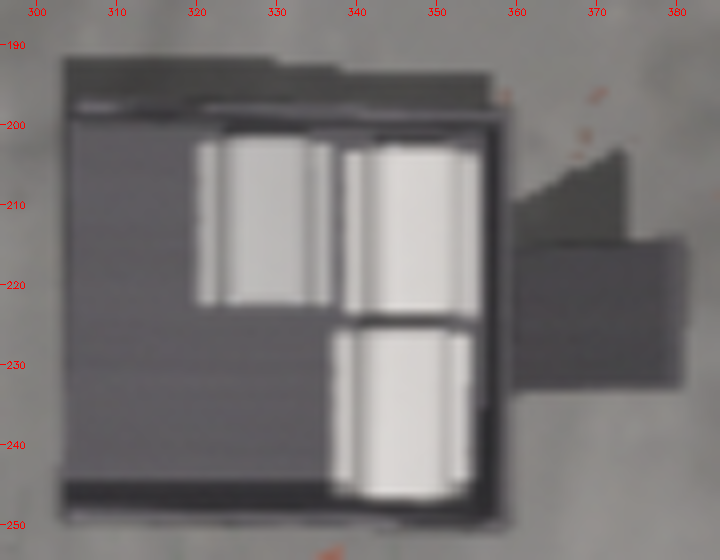

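Call:
move_arm(increments=[{"dx":-0.2,"dy":-4,"dz":0,"rx":0,"ry":0,"rz":0,"fingers":-0.35},{"dx":-0.4,"dy":-8.5,"dz":0,"rx":0.1,"ry":0,"rz":0,"fingers":-0.35},{"dx":-0.6,"dy":-13,"dz":0,"rx":0.2,"ry":0,"rz":0,"fingers":-0.35},{"dx":-0.8,"dy":-17.5,"dz":0,"rx":0.3,"ry":0,"rz":-0.01,"fingers":-0.35},{"dx":-1,"dy":-22,"dz":0,"rx":0.4,"ry":0,"rz":-0.01,"fingers":-0.35},{"dx":-1.2,"dy":-26.5,"dz":0,"rx":0.5,"ry":0,"rz":-0.01,"fingers":-0.35},{"dx":-1.6,"dy":-31,"dz":0,"rx":0.6,"ry":0,"rz":-0.01,"fingers":-0.35},{"dx":-2,"dy":-34,"dz":-2,"rx":0.698,"ry":0,"rz":-0.015,"fingers":-0.35},{"dx":-2,"dy":-34.5,"dz":-6,"rx":0.698,"ry":0,"rz":-0.015,"fingers":-0.35},{"dx":-2,"dy":-34.5,"dz":-9,"rx":0.698,"ry":0,"rz":-0.015,"fingers":-0.35}])

```text
time_s: 14.65
position: [0.5568, -0.281, 0.1217]
tcp_rot: [[0.004, -0.009, 1.0], [0.645, 0.765, 0.004], [-0.765, 0.645, 0.008]]
contact_force: [0.3, -0.2, -1.2]
gripper_width: 0.0299
```

Run:
```python
from h import *
s=get_state(); print(s['time_s'],s['position'],s['tcp_rot'],s['joint_pos'])
g=np.array([.559,-.2277,.0469]); print((g-s['position'])*100, s['tcp_rot'].T@(g-s['position']))
c=cam('wrist','w6.png')
for p in (g,[.559,-.2399,.0615],[.559,-.2524,.081]):
    X=c['R']@p+c['t']; print(c['fx']*X[0]/X[2]+c['cx'],c['fy']*X[1]/X[2]+c['cy'])
```

```text
14.65 [ 0.55677205 -0.28102121  0.12166274] [[ 0.00354258 -0.0088204   0.99995482]
 [ 0.64460206  0.76450526  0.00445989]
 [-0.76451007  0.64455714  0.00839397]] [-0.7473277   0.72541771  1.43278941  0.49623747  1.5095826  -2.49247283]
[ 0.22279525  5.33212071 -7.47627364] [ 0.09153572 -0.00744416  0.0018381 ]
270.3390892316456 213.88275735606808
269.83555555369253 220.07019051641421
272.9305843886347 228.8862367844453
```

View pics/w6.png

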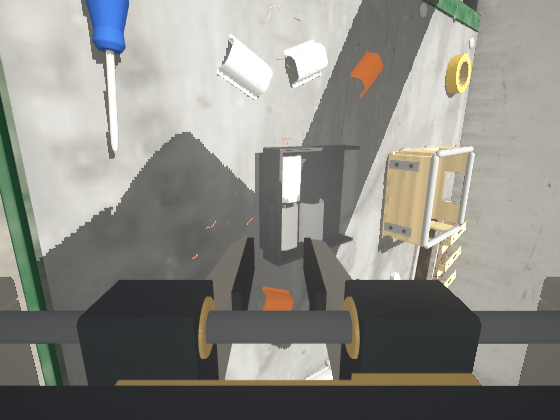

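Run:
```python
from h import *
c=cam('wrist'); crop(c,215,135,130,140,5,'w6b.png')
g=np.array([.559,-.2277,.0469]);n=np.array([0,.766,.643]);d=np.array([0,-.643,.766])
for a in (.0,.042):
  for x in (-.02,.02):
   for k in (-.003,.003):
    p=g+d*a+n*k+[x,0,0]; X=c['R']@p+c['t']; print(a,x,k,c['fx']*X[0]/X[2]+c['cx'],c['fy']*X[1]/X[2]+c['cy'])
```

```text
0.0 -0.02 -0.003 267.5138066960814 195.39912193834093
0.0 -0.02 0.003 274.42662867147607 195.44245648557413
0.0 0.02 -0.003 267.6001465026267 238.81312667151488
0.0 0.02 0.003 274.25207883930244 238.8486615399665
0.042 -0.02 -0.003 265.7674585683523 207.3711147584002
0.042 -0.02 0.003 273.94823169315436 207.42030532253023
0.042 0.02 -0.003 265.94639751664886 257.86332771672926
0.042 0.02 0.003 273.7643108575373 257.90191088711805
```

View pics/w6b.png

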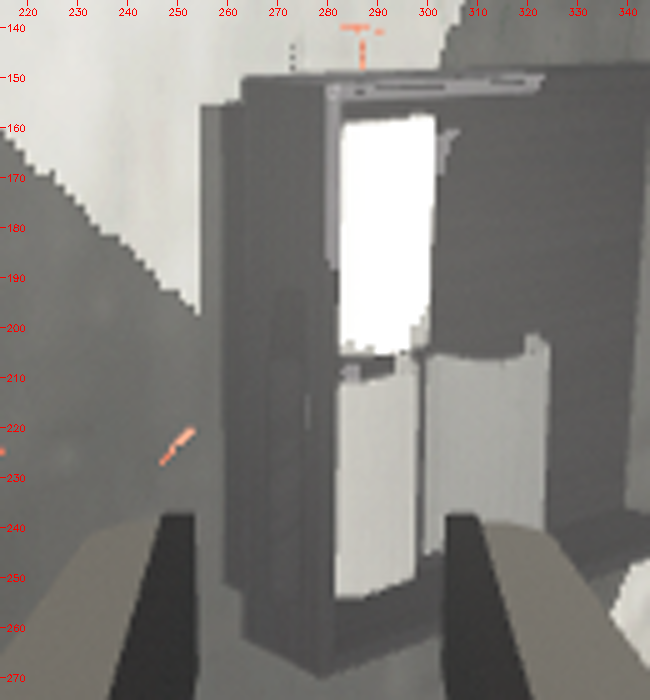

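Call:
move_arm(increments=[{"dx":0.1,"dy":-0.49,"dz":-0.41,"rx":0,"ry":0,"rz":0,"fingers":-0.35},{"dx":0.2,"dy":0.7,"dz":-1.8,"rx":0,"ry":0,"rz":0,"fingers":-0.35},{"dx":0.2,"dy":1.9,"dz":-3.25,"rx":0,"ry":0,"rz":0,"fingers":-0.35},{"dx":0.2,"dy":3.1,"dz":-4.67,"rx":0,"ry":0,"rz":0,"fingers":-0.35},{"dx":0.2,"dy":4.3,"dz":-6.1,"rx":0,"ry":0,"rz":0,"fingers":-0.35},{"dx":0.2,"dy":5.41,"dz":-7.41,"rx":0,"ry":0,"rz":0,"fingers":-0.35},{"dx":0.2,"dy":5.41,"dz":-7.41,"rx":0,"ry":0,"rz":0,"fingers":-0.35},{"dx":0.2,"dy":5.41,"dz":-7.41,"rx":0,"ry":0,"rz":0,"fingers":-0.8},{"dx":0.2,"dy":5.41,"dz":-7.41,"rx":0,"ry":0,"rz":0,"fingers":-1},{"dx":0.2,"dy":5.41,"dz":-7.41,"rx":0,"ry":0,"rz":0,"fingers":-1}], force=60)

```text
time_s: 15.75
position: [0.5602, -0.2274, 0.0523]
tcp_rot: [[0.006, -0.013, 1.0], [0.642, 0.767, 0.006], [-0.767, 0.641, 0.013]]
contact_force: [0.1, -1.4, -0.4]
gripper_width: 0.0079
```

Run:
```python
from h import *
s=get_state(); print(s['time_s'],s['position'],s['tcp_rot'],s['contact_force'],s['wrist_torque'],s['gripper_width'])
c=cam('scene'); crop(c,255,180,130,110,6,'s7.png')
```

```text
15.75 [ 0.56023217 -0.22743002  0.05229438] [[ 0.00634237 -0.01293507  0.99989622]
 [ 0.6415929   0.76702301  0.00585288]
 [-0.76701912  0.6414892   0.0131638 ]] [ 0.06755583 -1.3533231  -0.42539457] [-0.60559967  0.02336295 -0.03644695] 0.007920322427166664
```

View pics/s7.png

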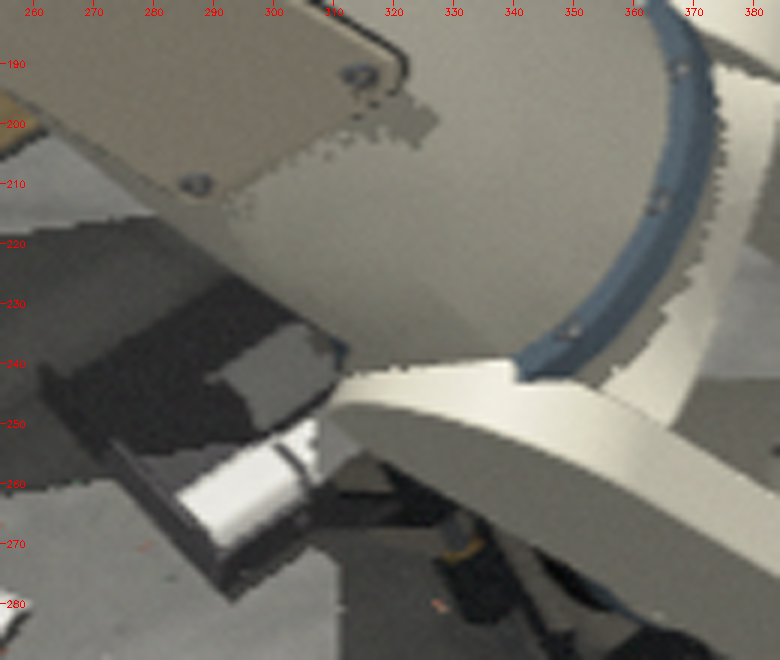

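Call:
move_arm(increments=[{"dx":0,"dy":0,"dz":0,"rx":0,"ry":0,"rz":0,"fingers":-1},{"dx":0,"dy":0,"dz":0,"rx":0,"ry":0,"rz":0,"fingers":-1},{"dx":0,"dy":0,"dz":0.2,"rx":0,"ry":0,"rz":0,"fingers":-1},{"dx":0,"dy":0,"dz":0.5,"rx":0,"ry":0,"rz":0,"fingers":-1},{"dx":0,"dy":0,"dz":0.8,"rx":0,"ry":0,"rz":0,"fingers":-1},{"dx":0,"dy":0,"dz":1.1,"rx":0,"ry":0,"rz":0,"fingers":-1},{"dx":0,"dy":0,"dz":1.4,"rx":0,"ry":0,"rz":0,"fingers":-1},{"dx":0,"dy":0,"dz":1.7,"rx":0,"ry":0,"rz":0,"fingers":-1},{"dx":0,"dy":0,"dz":2,"rx":0,"ry":0,"rz":0,"fingers":-1},{"dx":0,"dy":0,"dz":2,"rx":0,"ry":0,"rz":0,"fingers":-1}])

```text
time_s: 16.8
position: [0.5599, -0.2266, 0.0721]
tcp_rot: [[0.006, -0.013, 1.0], [0.642, 0.766, 0.006], [-0.766, 0.642, 0.012]]
contact_force: [0.4, 0.6, -3.2]
gripper_width: 0.0056
```

Run:
```python
from h import *
s=get_state(); print(s['time_s'],s['position'],s['contact_force'],s['wrist_torque'],s['gripper_width'])
c=cam('scene'); crop(c,235,180,130,110,6,'s8.png'); np.savez('scene8.npz',**c)
c=cam('top'); crop(c,280,160,130,110,6,'t8.png'); np.savez('top8.npz',**c)
```

```text
16.8 [ 0.55989562 -0.22659483  0.07207212] [ 0.36672171  0.57873949 -3.23180993] [-0.88094296  0.00129696 -0.03460527] 0.005615076039542911
```

View pics/s8.png

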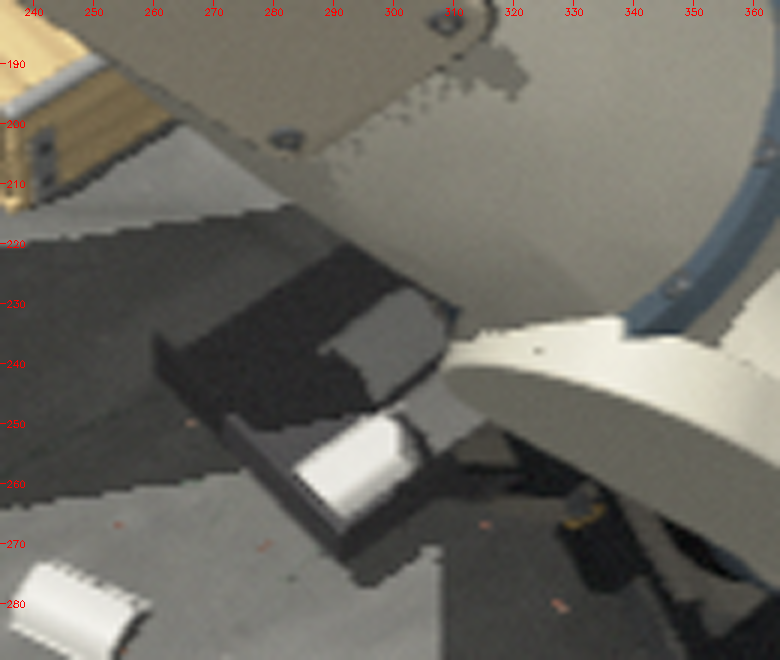

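View pics/t8.png

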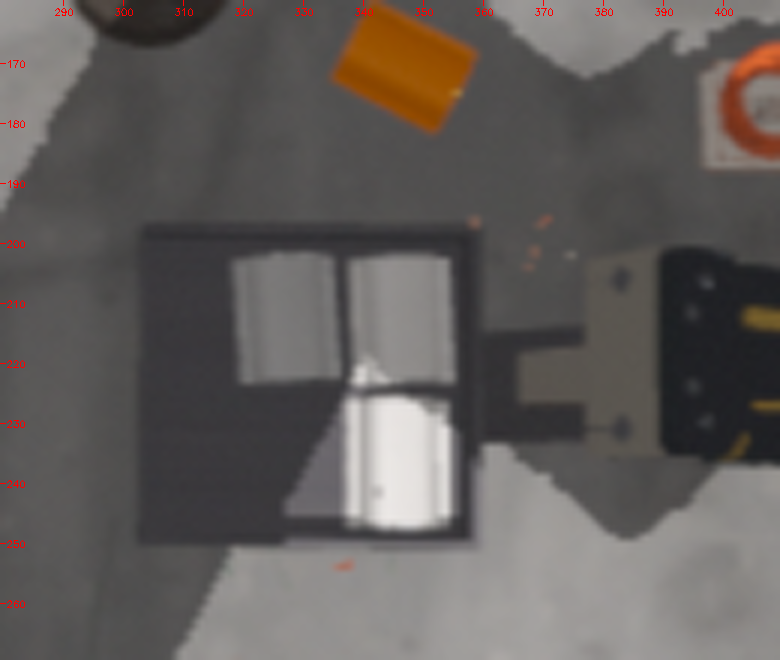

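```bash
cat >> h.py <<'E'
def floorfit(c,u0,u1,v0,v1,thr=.003):
    P=pts(c)[v0:v1,u0:u1].reshape(-1,3); P=P[np.isfinite(P).all(1)&(P[:,2]>0)&(P[:,2]<.3)]
    for _ in range(6):
        A=np.c_[P[:,:2]-P[:,:2].mean(0),np.ones(len(P))]; k=np.linalg.lstsq(A,P[:,2],rcond=None)[0]
        r=P[:,2]-A@k; P0=P.mean(0); P=P[abs(r)<max(thr,2*r.std())]
    return k,P0,r.std(),len(P)
E
python3 - <<'E'
from h import *
t=dict(np.load('top8.npz')); s=dict(np.load('scene8.npz')); t0=dict(np.load('top0.npz'))
for c in (t0,t): print(floorfit(c,306,334,227,241), floorfit(c,306,318,205,241))
f=lambda c,u,v,z: np.round(1000*ray(c,u,v,z),1)[:2]
print('FL',f(t,303,197.5,.058),f(t,302.7,250,.058),'B',f(t,359,198.5,.06),f(t,358.3,250,.06))
print('scene near front',f(s,260.5,236,.058),'near back',f(s,292,272,.06),'far back', f(s,311,233,.06))
E
```

```text
(array([-0.00684871, -0.00038676,  0.01752439]), array([ 0.53783316, -0.12732396,  0.01752439]), np.float64(0.0014214012035983939), 345) (array([-0.00665219, -0.03454805,  0.01742469]), array([ 0.56264423, -0.108571  ,  0.01742469]), np.float64(0.0014101537889682518), 373)
(array([-0.00212338, -0.00482735,  0.03799823]), array([ 0.53643232, -0.12533273,  0.03799823]), np.float64(0.001419501299581512), 356) (array([ 0.01082405, -0.00044052,  0.03811668]), array([ 0.56086047, -0.10712575,  0.03811668]), np.float64(0.0013613950971812353), 392)
FL [612.8 -86.6] [499.9 -87.7] B [ 612.8 -207.5] [ 502.1 -206.2]
scene near front [502.8 -87.8] near back [ 497.  -217.4] far back [ 606.6 -159.7]
```

Call:
move_arm(increments=[{"dx":0.1,"dy":0,"dz":0.3,"rx":0,"ry":0,"rz":0,"fingers":-1},{"dx":0.4,"dy":0,"dz":0.9,"rx":0,"ry":0,"rz":0.003,"fingers":-1},{"dx":0.8,"dy":0,"dz":1.6,"rx":0,"ry":0,"rz":0.006,"fingers":-1},{"dx":1.2,"dy":0,"dz":2.3,"rx":0,"ry":0,"rz":0.009,"fingers":-1},{"dx":1.6,"dy":0,"dz":3,"rx":0,"ry":0,"rz":0.012,"fingers":-1},{"dx":2,"dy":0,"dz":3.7,"rx":0,"ry":0,"rz":0.015,"fingers":-1},{"dx":2.4,"dy":0,"dz":4.4,"rx":0,"ry":0,"rz":0.015,"fingers":-1},{"dx":2.6,"dy":0,"dz":4.9,"rx":0,"ry":0,"rz":0.015,"fingers":-1},{"dx":2.7,"dy":0,"dz":5.2,"rx":0,"ry":0,"rz":0.015,"fingers":-1},{"dx":2.7,"dy":0,"dz":5.2,"rx":0,"ry":0,"rz":0.015,"fingers":-1}])

```text
time_s: 17.9
position: [0.5868, -0.2265, 0.124]
tcp_rot: [[-0.004, -0.024, 1.0], [0.642, 0.766, 0.021], [-0.766, 0.642, 0.012]]
contact_force: [-0.8, 0.1, -3.2]
gripper_width: 0.0056
```

Call:
move_arm(increments=[{"dx":0,"dy":0.4,"dz":0,"rx":0,"ry":0,"rz":0,"fingers":-1},{"dx":0,"dy":1.2,"dz":0,"rx":0,"ry":0,"rz":0,"fingers":-1},{"dx":0,"dy":2.5,"dz":0,"rx":0,"ry":0,"rz":0,"fingers":-1},{"dx":0,"dy":4,"dz":0,"rx":0,"ry":0,"rz":0,"fingers":-1},{"dx":0,"dy":5.5,"dz":0,"rx":0,"ry":0,"rz":0,"fingers":-1},{"dx":0,"dy":7,"dz":0,"rx":0,"ry":0,"rz":0,"fingers":-1},{"dx":0,"dy":8.4,"dz":0,"rx":0,"ry":0,"rz":0,"fingers":-1},{"dx":0,"dy":9.4,"dz":0,"rx":0,"ry":0,"rz":0,"fingers":-1},{"dx":0,"dy":10,"dz":0,"rx":0,"ry":0,"rz":0,"fingers":-1},{"dx":0,"dy":10,"dz":0,"rx":0,"ry":0,"rz":0,"fingers":-1}])

```text
time_s: 18.9
position: [0.5866, -0.1257, 0.1237]
tcp_rot: [[-0.005, -0.024, 1.0], [0.643, 0.766, 0.022], [-0.766, 0.643, 0.012]]
contact_force: [0.3, 0.7, -3.4]
gripper_width: 0.0057
```

Run:
```python
from h import *
np.set_printoptions(precision=4,suppress=True)
s=get_state(); print(s['time_s'],s['position'],s['tcp_rot'],s['contact_force'],s['wrist_torque'],s['gripper_width'])
c=cam('scene'); crop(c,190,140,130,110,6,'s9.png'); np.savez('scene9.npz',**c)
c=cam('top'); crop(c,225,160,130,110,6,'t9.png'); np.savez('top9.npz',**c)
```

```text
18.9 [ 0.5866 -0.1257  0.1237] [[-0.0051 -0.0245  0.9997]
 [ 0.6427  0.7658  0.022 ]
 [-0.7661  0.6426  0.0118]] [ 0.2675  0.6894 -3.3918] [-0.8945 -0.027  -0.0345] 0.005671830742941364
```

View pics/s9.png

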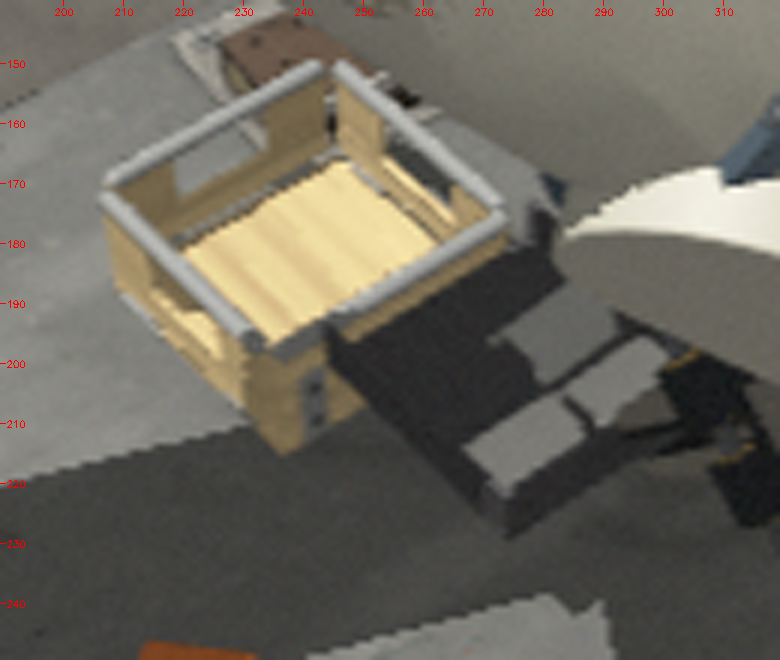

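View pics/t9.png

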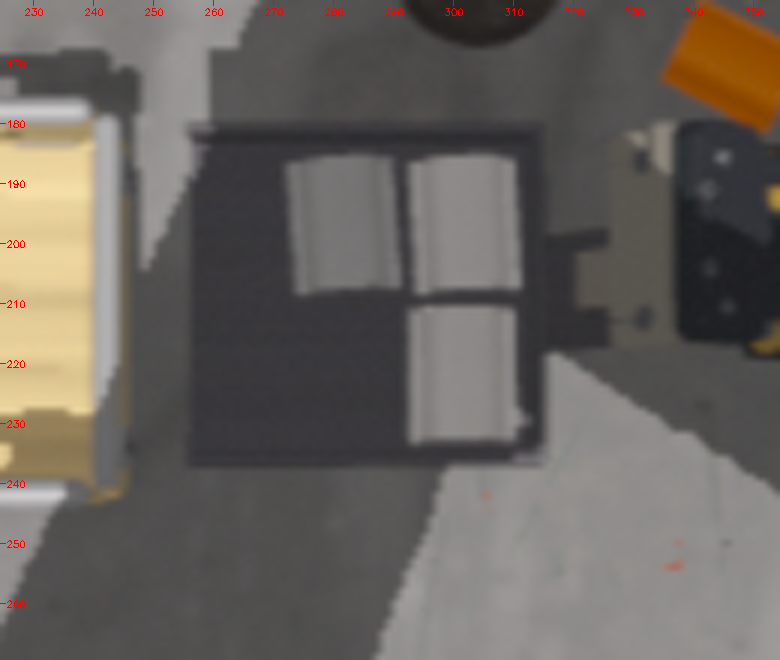

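Run:
```python
from h import *
t=dict(np.load('top9.npz')); s=dict(np.load('scene9.npz'))
f=lambda c,u,v,z: np.round(1000*ray(c,u,v,z),1)[:2]
print('floor',floorfit(t,260,272,186,230), floorfit(t,260,290,214,230))
print('front',f(t,256.5,180.5,.112),f(t,256.2,237,.112),'back',f(t,314.5,180.5,.113),f(t,315,237,.113))
print('front floor edge', f(t,256.3,208,.089))
print('bar ends',f(t,242.3,179,.07),f(t,242.3,241,.07),'near/far bars', f(t,240,177.5,.07),f(t,237,241.5,.07))
print('scene: bar',f(s,237.5,198,.07),'tray near front top',f(s,244.5,193,.112),'near back',f(s,274,226,.113))
# wall-bar left/right edge columns mid
P=pts(t);
```

```text
floor (array([ 0.0084171 , -0.00591767,  0.08989078]), array([ 0.58563338, -0.00736514,  0.08989078]), np.float64(0.0013541549021202502), 487) (array([ 0.01775484, -0.00481425,  0.08961242]), array([ 0.55730563, -0.02662638,  0.08961242]), np.float64(0.0013829065791218093), 445)
front [638.8  11.6] [523.6   9.2] back [ 641.1 -106.9] [ 525.8 -109.4]
front floor edge [584.7  11.8]
bar ends [648.4  44.3] [516.2  40.5] near/far bars [651.5  49.3] [515.   51.6]
scene: bar [525.   41.7] tray near front top [529.6  12.6] near back [ 522.6 -117.2]
```

Call:
move_arm(increments=[{"dx":0,"dy":0.3,"dz":0,"rx":0,"ry":0,"rz":0,"fingers":-1},{"dx":0,"dy":1,"dz":0,"rx":0,"ry":0,"rz":0,"fingers":-1},{"dx":0,"dy":2,"dz":0,"rx":0,"ry":0,"rz":0,"fingers":-1},{"dx":0,"dy":3,"dz":0,"rx":0,"ry":0,"rz":0,"fingers":-1},{"dx":0,"dy":3.9,"dz":0,"rx":0,"ry":0,"rz":0,"fingers":-1},{"dx":0,"dy":4.4,"dz":0,"rx":0,"ry":0,"rz":0,"fingers":-1},{"dx":0,"dy":4.6,"dz":-0.2,"rx":0,"ry":0,"rz":0,"fingers":-1},{"dx":0,"dy":4.6,"dz":-0.5,"rx":0,"ry":0,"rz":0,"fingers":-1},{"dx":0,"dy":4.6,"dz":-0.8,"rx":0,"ry":0,"rz":0,"fingers":-1},{"dx":0,"dy":4.6,"dz":-1,"rx":0,"ry":0,"rz":0,"fingers":-1}])

```text
time_s: 20.0
position: [0.5866, -0.0807, 0.1131]
tcp_rot: [[-0.005, -0.023, 1.0], [0.643, 0.766, 0.021], [-0.766, 0.643, 0.012]]
contact_force: [0.5, -0.1, -3.5]
gripper_width: 0.0058
```

Still free (force = weight). Lower a little and press gently against the bar.

Call:
move_arm(increments=[{"dx":0,"dy":0,"dz":-0.1,"rx":0,"ry":0,"rz":0,"fingers":-1},{"dx":0,"dy":0,"dz":-0.2,"rx":0,"ry":0,"rz":0,"fingers":-1},{"dx":0,"dy":0,"dz":-0.3,"rx":0,"ry":0,"rz":0,"fingers":-1},{"dx":0,"dy":0,"dz":-0.3,"rx":0,"ry":0,"rz":0,"fingers":-1},{"dx":0,"dy":0.1,"dz":-0.3,"rx":0,"ry":0,"rz":0,"fingers":-1},{"dx":0,"dy":0.2,"dz":-0.3,"rx":0,"ry":0,"rz":0,"fingers":-1},{"dx":0,"dy":0.3,"dz":-0.3,"rx":0,"ry":0,"rz":0,"fingers":-1},{"dx":0,"dy":0.4,"dz":-0.3,"rx":0,"ry":0,"rz":0,"fingers":-1},{"dx":0,"dy":0.4,"dz":-0.3,"rx":0,"ry":0,"rz":0,"fingers":-1},{"dx":0,"dy":0.4,"dz":-0.3,"rx":0,"ry":0,"rz":0,"fingers":-1}])

```text
time_s: 21.0
position: [0.5876, -0.0782, 0.1116]
tcp_rot: [[-0.002, -0.025, 1.0], [0.641, 0.767, 0.021], [-0.768, 0.641, 0.014]]
contact_force: [0.7, -12.5, 9.4]
gripper_width: 0.0057
```

Run:
```python
from h import *
np.set_printoptions(precision=4,suppress=True)
s=get_state(); print(s['time_s'],s['position'],s['contact_force'],s['wrist_torque'],s['gripper_width'],s['joint_pos'])
c=cam('scene'); crop(c,190,130,130,110,6,'s10.png'); np.savez('scene10.npz',**c)
c=cam('top'); crop(c,205,160,130,110,6,'t10.png'); np.savez('top10.npz',**c)
```

```text
21.0 [ 0.5876 -0.0782  0.1116] [  0.7072 -12.5423   9.4413] [-0.1677  0.7592  0.6016] 0.005724365665017367 [-0.4852  0.6201  1.6674  0.6298  1.2898 -2.3984]
```

View pics/s10.png

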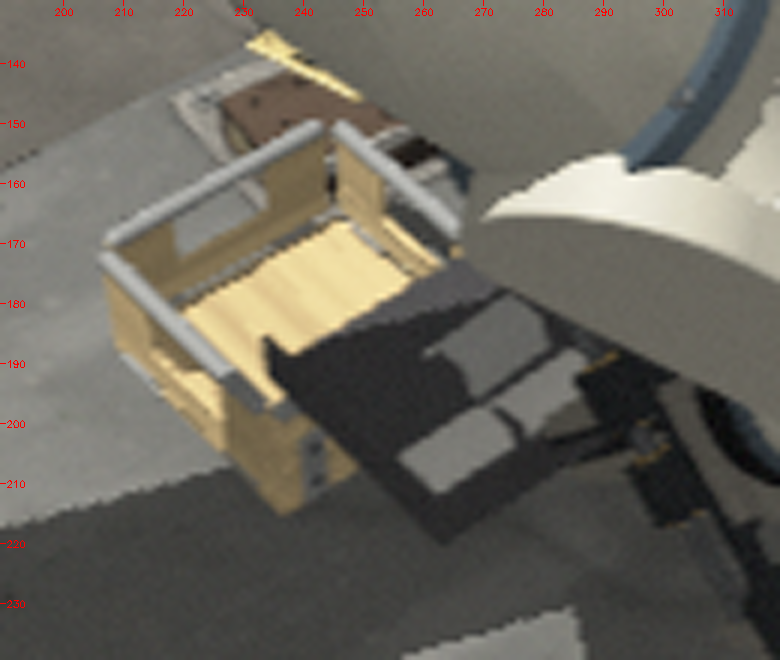

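View pics/t10.png

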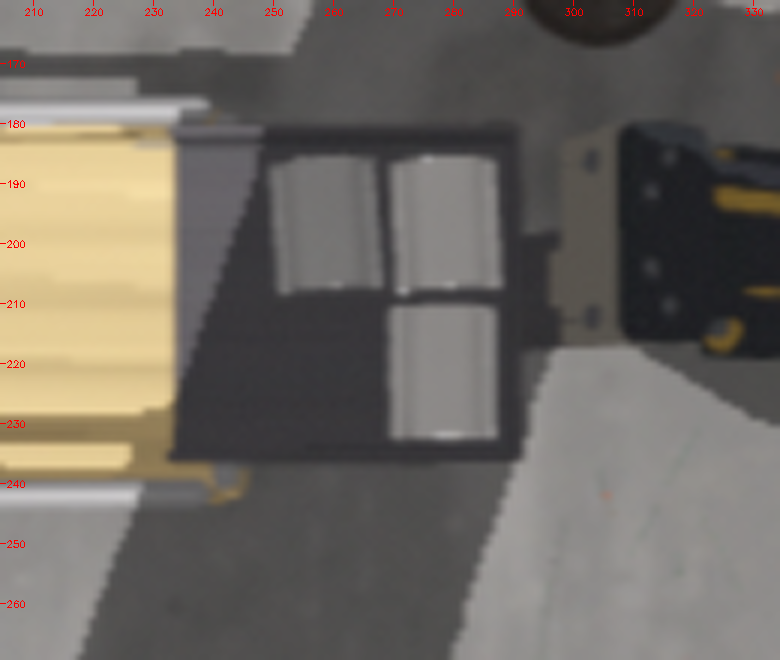

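Call:
move_arm(increments=[{"dx":0,"dy":0.23,"dz":0.62,"rx":-0.0524,"ry":-0.0014,"rz":0,"fingers":-1},{"dx":-0.01,"dy":0.49,"dz":1.23,"rx":-0.1047,"ry":-0.0027,"rz":0,"fingers":-1},{"dx":-0.02,"dy":0.79,"dz":1.82,"rx":-0.1571,"ry":-0.0041,"rz":0,"fingers":-1},{"dx":-0.03,"dy":1.11,"dz":2.4,"rx":-0.2094,"ry":-0.0054,"rz":0,"fingers":-1},{"dx":-0.04,"dy":1.46,"dz":2.95,"rx":-0.2618,"ry":-0.0068,"rz":0,"fingers":-1},{"dx":-0.05,"dy":1.85,"dz":3.49,"rx":-0.3142,"ry":-0.0082,"rz":0,"fingers":-1},{"dx":-0.06,"dy":2.26,"dz":4.01,"rx":-0.3665,"ry":-0.0095,"rz":0,"fingers":-1},{"dx":-0.07,"dy":2.69,"dz":4.51,"rx":-0.4189,"ry":-0.0109,"rz":0,"fingers":-1},{"dx":-0.08,"dy":3.15,"dz":4.98,"rx":-0.4712,"ry":-0.0123,"rz":0,"fingers":-1},{"dx":-0.09,"dy":3.64,"dz":5.43,"rx":-0.5236,"ry":-0.0136,"rz":0,"fingers":-1}])

```text
time_s: 22.1
position: [0.5871, -0.0409, 0.1671]
tcp_rot: [[0.011, -0.03, 0.999], [0.17, 0.985, 0.028], [-0.985, 0.17, 0.016]]
contact_force: [-1.3, -5.6, 10.5]
gripper_width: 0.0057
```

Run:
```python
from h import *
np.set_printoptions(precision=4,suppress=True)
s=get_state(); print(s['time_s'],s['position'],s['tcp_rot'],s['contact_force'],s['wrist_torque'],s['gripper_width'],s['joint_pos'])
c=cam('scene'); crop(c,190,120,130,110,6,'s11.png')
c=cam('top'); crop(c,180,160,130,110,6,'t11.png')
```

```text
22.1 [ 0.5871 -0.0409  0.1671] [[ 0.0113 -0.03    0.9995]
 [ 0.1701  0.985   0.0277]
 [-0.9854  0.1697  0.0162]] [-1.2805 -5.6364 10.4921] [-0.2009  0.9697  0.2077] 0.005749404019714665 [-0.1757  0.357   1.7556  0.1959  1.0561 -1.8745]
```

View pics/s11.png

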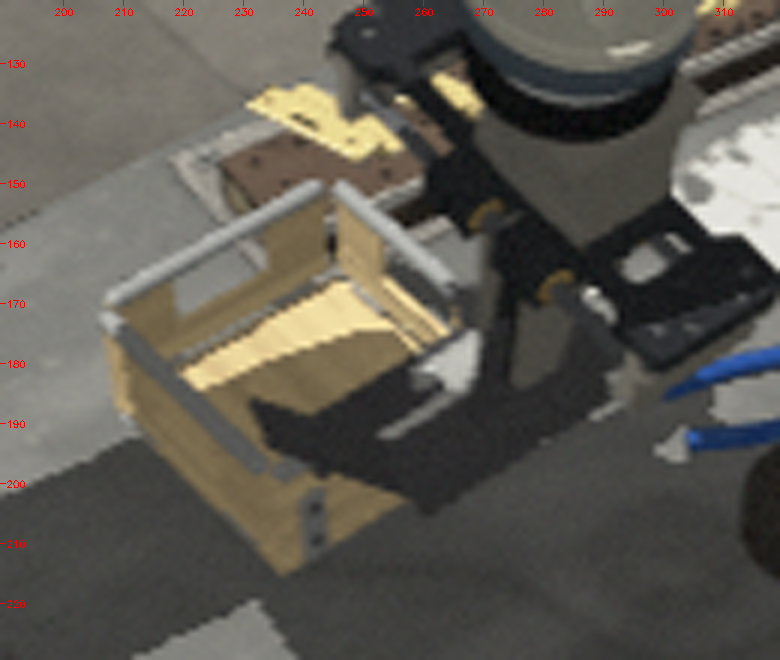

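View pics/t11.png

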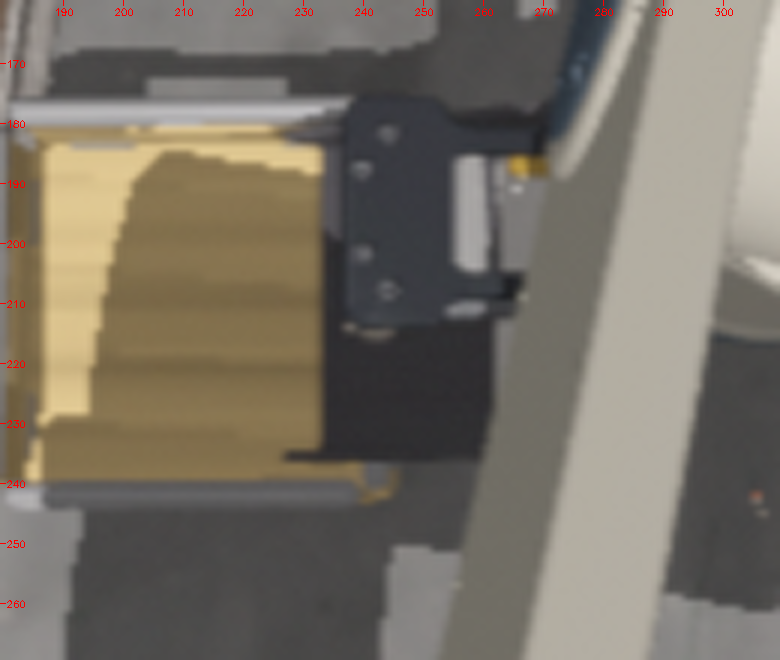

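Call:
move_arm(increments=[{"dx":-0.01,"dy":0.51,"dz":0.42,"rx":-0.0524,"ry":-0.0014,"rz":0,"fingers":-1},{"dx":-0.03,"dy":1.04,"dz":0.82,"rx":-0.1047,"ry":-0.0027,"rz":0,"fingers":-1},{"dx":-0.04,"dy":1.59,"dz":1.18,"rx":-0.1571,"ry":-0.0041,"rz":0,"fingers":-1},{"dx":-0.06,"dy":2.16,"dz":1.52,"rx":-0.2094,"ry":-0.0054,"rz":0,"fingers":-1},{"dx":-0.07,"dy":2.74,"dz":1.83,"rx":-0.2618,"ry":-0.0068,"rz":0,"fingers":-1},{"dx":-0.09,"dy":3.35,"dz":2.1,"rx":-0.3142,"ry":-0.0082,"rz":0,"fingers":-1},{"dx":-0.1,"dy":3.96,"dz":2.35,"rx":-0.3665,"ry":-0.0095,"rz":0,"fingers":-1},{"dx":-0.12,"dy":4.59,"dz":2.56,"rx":-0.4189,"ry":-0.0109,"rz":0,"fingers":-1},{"dx":-0.14,"dy":5.22,"dz":2.74,"rx":-0.4712,"ry":-0.0123,"rz":0,"fingers":-1},{"dx":-0.15,"dy":5.87,"dz":2.88,"rx":-0.5236,"ry":-0.0136,"rz":0,"fingers":-1}])

```text
time_s: 23.2
position: [0.5857, 0.019, 0.1962]
tcp_rot: [[0.025, -0.027, 0.999], [-0.344, 0.938, 0.034], [-0.939, -0.345, 0.014]]
contact_force: [0.5, 0.1, 10.9]
gripper_width: 0.0056
```

Run:
```python
from h import *
np.set_printoptions(precision=4,suppress=True)
s=get_state(); print(s['time_s'],s['position'],s['tcp_rot'],s['contact_force'],s['wrist_torque'],s['gripper_width'],s['joint_pos'])
c=cam('scene'); crop(c,190,120,130,110,6,'s12.png')
c=cam('top'); crop(c,160,160,130,110,6,'t12.png')
```

```text
23.2 [0.5857 0.019  0.1962] [[ 0.0252 -0.0274  0.9993]
 [-0.3442  0.9383  0.0344]
 [-0.9385 -0.3449  0.0142]] [ 0.5412  0.1298 10.8512] [-0.2794  0.6455 -0.0964] 0.00558664043717154 [ 0.2401  0.3467  1.7402 -0.383   1.1448 -1.1869]
```

View pics/s12.png

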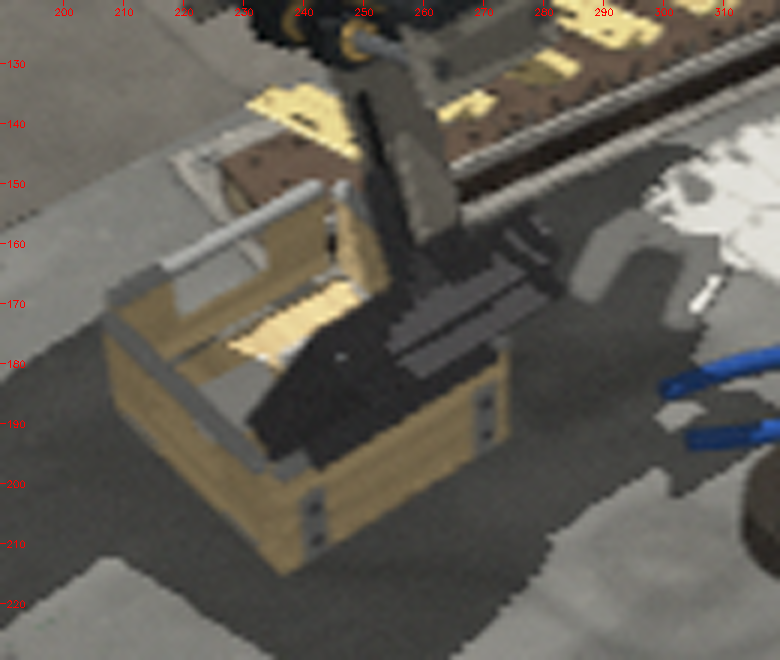

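View pics/t12.png

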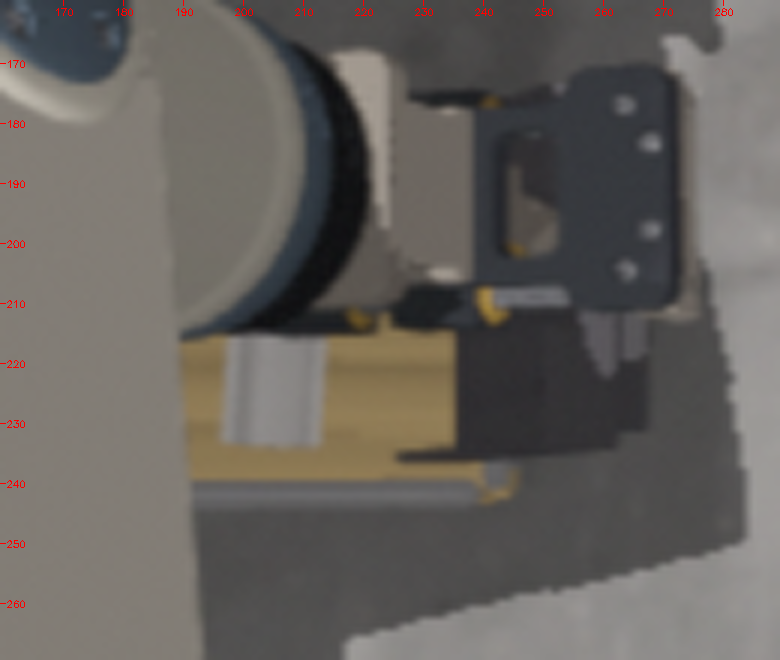

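Call:
move_arm(increments=[{"dx":-0.02,"dy":0.65,"dz":0.11,"rx":-0.0524,"ry":-0.0014,"rz":0,"fingers":-1},{"dx":-0.03,"dy":1.31,"dz":0.19,"rx":-0.1047,"ry":-0.0027,"rz":0,"fingers":-1},{"dx":-0.05,"dy":1.97,"dz":0.23,"rx":-0.1571,"ry":-0.0041,"rz":0,"fingers":-1},{"dx":-0.07,"dy":2.63,"dz":0.24,"rx":-0.2094,"ry":-0.0054,"rz":0,"fingers":-1},{"dx":-0.09,"dy":3.29,"dz":0.21,"rx":-0.2618,"ry":-0.0068,"rz":0,"fingers":-1},{"dx":-0.1,"dy":3.95,"dz":0.15,"rx":-0.3142,"ry":-0.0082,"rz":0,"fingers":-1},{"dx":-0.12,"dy":4.6,"dz":0.05,"rx":-0.3665,"ry":-0.0095,"rz":0,"fingers":-1},{"dx":-0.12,"dy":4.6,"dz":0.05,"rx":-0.3665,"ry":-0.0095,"rz":0,"fingers":-1},{"dx":-0.12,"dy":4.6,"dz":0.05,"rx":-0.3665,"ry":-0.0095,"rz":0,"fingers":-1},{"dx":-0.12,"dy":4.6,"dz":0.05,"rx":-0.3665,"ry":-0.0095,"rz":0,"fingers":-1}])

```text
time_s: 24.3
position: [0.5845, 0.0657, 0.1964]
tcp_rot: [[0.033, -0.022, 0.999], [-0.656, 0.754, 0.038], [-0.754, -0.657, 0.01]]
contact_force: [1.1, 4.3, 14.6]
gripper_width: 0.0054
```

Run:
```python
from h import *
np.set_printoptions(precision=4,suppress=True)
s=get_state(); print(s['time_s'],s['position'],s['tcp_rot'],s['contact_force'],s['wrist_torque'],s['gripper_width'],s['joint_pos'])
c=cam('scene'); crop(c,190,120,130,110,6,'s13.png')
c=cam('top'); crop(c,160,160,130,110,6,'t13.png')
c=cam('wrist','w13.png')
```

```text
24.3 [0.5845 0.0657 0.1964] [[ 0.0328 -0.0223  0.9992]
 [-0.656   0.7538  0.0383]
 [-0.7541 -0.6567  0.0101]] [ 1.0535  4.3474 14.6258] [-0.5895  0.1876 -0.156 ] 0.005410895233024854 [ 0.4822  0.4972  1.6696 -0.6537  1.3739 -0.8576]
```

View pics/s13.png

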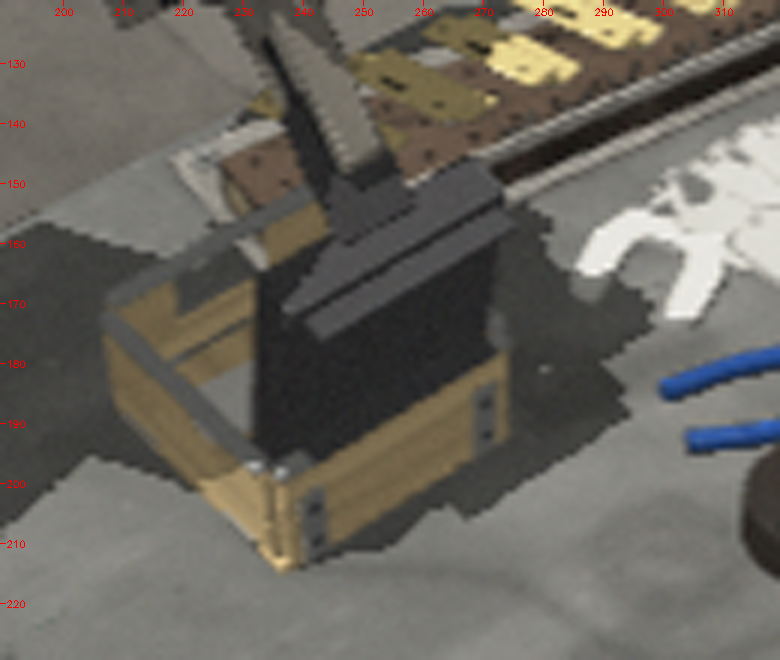

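View pics/t13.png

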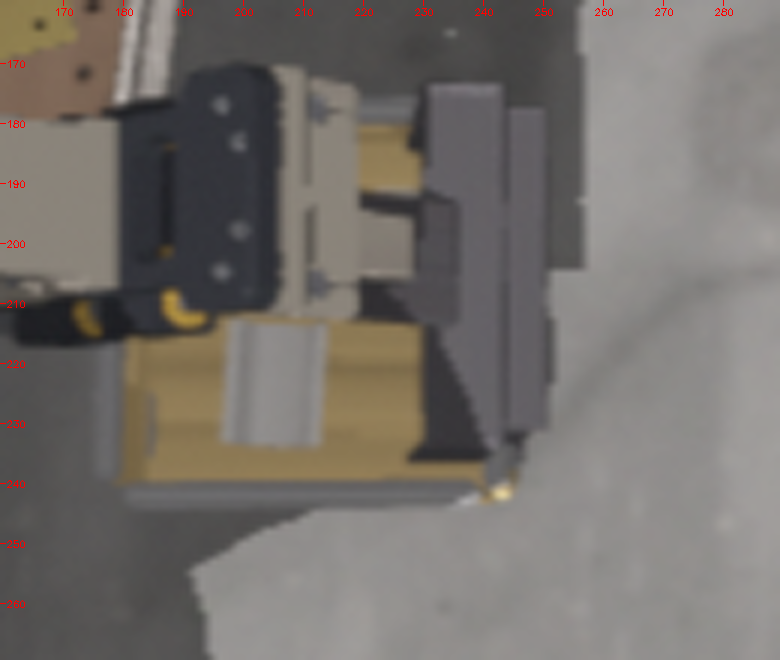

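View pics/w13.png

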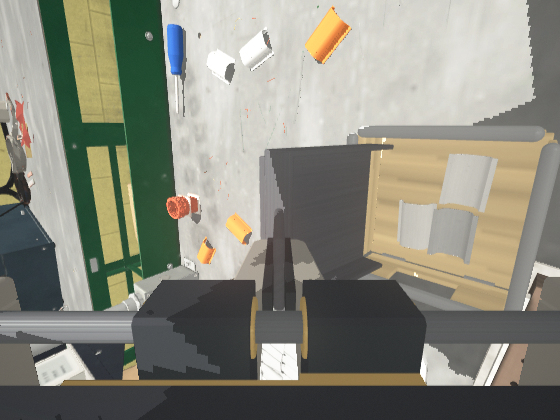

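Call:
move_arm(increments=[{"dx":0,"dy":0,"dz":1,"rx":0,"ry":0,"rz":0,"fingers":-1},{"dx":0,"dy":0,"dz":3,"rx":0,"ry":0,"rz":0,"fingers":-1},{"dx":0,"dy":0,"dz":5.5,"rx":0,"ry":0,"rz":0,"fingers":-1},{"dx":0,"dy":0,"dz":8,"rx":0,"ry":0,"rz":0,"fingers":-1},{"dx":0,"dy":-1,"dz":9,"rx":0.12,"ry":0.003,"rz":0,"fingers":-1},{"dx":0,"dy":-3,"dz":9,"rx":0.24,"ry":0.006,"rz":0,"fingers":-1},{"dx":0,"dy":-6,"dz":9,"rx":0.36,"ry":0.009,"rz":0,"fingers":-1},{"dx":0,"dy":-9,"dz":9,"rx":0.48,"ry":0.012,"rz":0,"fingers":-1},{"dx":0,"dy":-12,"dz":8,"rx":0.6,"ry":0.016,"rz":0,"fingers":-1},{"dx":0,"dy":-15,"dz":7,"rx":0.72,"ry":0.019,"rz":0,"fingers":-1}])

```text
time_s: 25.45
position: [0.5833, -0.0864, 0.2665]
tcp_rot: [[0.016, -0.032, 0.999], [0.008, 0.999, 0.031], [-1.0, 0.008, 0.016]]
contact_force: [-0.6, 0.3, -4.0]
gripper_width: 0.0059
```

Call:
move_arm(increments=[{"dx":0,"dy":-3,"dz":-1,"rx":0.12,"ry":0.003,"rz":0,"fingers":-1},{"dx":0,"dy":-6,"dz":-2,"rx":0.24,"ry":0.006,"rz":0,"fingers":-1},{"dx":0,"dy":-9,"dz":-4,"rx":0.36,"ry":0.009,"rz":0,"fingers":-1},{"dx":-0.5,"dy":-11,"dz":-6,"rx":0.48,"ry":0.012,"rz":0,"fingers":-1},{"dx":-1,"dy":-13,"dz":-8,"rx":0.6,"ry":0.016,"rz":0,"fingers":-1},{"dx":-1.5,"dy":-14.3,"dz":-10,"rx":0.694,"ry":0.018,"rz":0,"fingers":-1},{"dx":-2,"dy":-14.3,"dz":-12,"rx":0.694,"ry":0.018,"rz":0,"fingers":-1},{"dx":-2.5,"dy":-14.3,"dz":-14,"rx":0.694,"ry":0.018,"rz":0,"fingers":-1},{"dx":-2.5,"dy":-14.3,"dz":-15,"rx":0.694,"ry":0.018,"rz":0,"fingers":-1},{"dx":-2.5,"dy":-14.3,"dz":-15,"rx":0.694,"ry":0.018,"rz":0,"fingers":-1}])

```text
time_s: 26.45
position: [0.5578, -0.2274, 0.1137]
tcp_rot: [[-0.006, -0.024, 1.0], [0.643, 0.765, 0.023], [-0.766, 0.643, 0.011]]
contact_force: [-0.6, 0.1, -2.7]
gripper_width: 0.0056
```

Run:
```python
from h import *
np.set_printoptions(precision=4,suppress=True)
s=get_state(); print(s['time_s'],s['position'],s['tcp_rot'],s['contact_force'],s['gripper_width'],s['joint_pos'])
c=cam('scene'); cv2.imwrite('pics/s14.png',c['color']); 
c=cam('top','t14.png'); np.savez('top14.npz',**c)
```

```text
26.45 [ 0.5578 -0.2274  0.1137] [[-0.0063 -0.0245  0.9997]
 [ 0.6432  0.7654  0.0228]
 [-0.7657  0.6431  0.0109]] [-0.5899  0.1311 -2.7038] 0.005612205188493988 [-0.6881  0.6922  1.5194  0.5199  1.444  -2.4909]
```

View pics/t14.png

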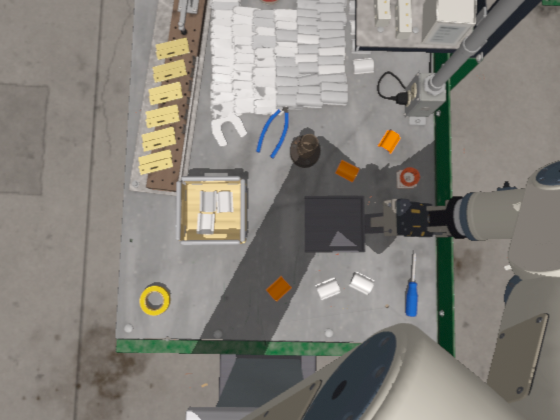

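View pics/s14.png

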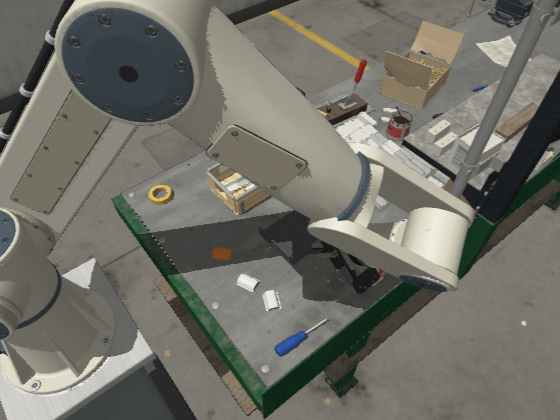

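Run:
```python
from h import *
t=dict(np.load('top14.npz')); print(floorfit(t,310,352,203,240))
```

```text
(array([ 0.00924178, -0.00121375,  0.08131493]), array([ 0.56089482, -0.14389186,  0.08131493]), np.float64(0.0014106419686802552), 1421)
```

Call:
move_arm(increments=[{"dx":0,"dy":0,"dz":-1,"rx":0,"ry":0,"rz":0,"fingers":-1},{"dx":0,"dy":0,"dz":-2.5,"rx":0,"ry":0,"rz":0,"fingers":-1},{"dx":0,"dy":0,"dz":-4,"rx":0,"ry":0,"rz":0,"fingers":-1},{"dx":0,"dy":0,"dz":-5.2,"rx":0,"ry":0,"rz":0,"fingers":-1},{"dx":0,"dy":0,"dz":-5.8,"rx":0,"ry":0,"rz":0,"fingers":-1},{"dx":0,"dy":0,"dz":-6.1,"rx":0,"ry":0,"rz":0,"fingers":-1},{"dx":0,"dy":0,"dz":-6.3,"rx":0,"ry":0,"rz":0,"fingers":-1},{"dx":0,"dy":0,"dz":-6.3,"rx":0,"ry":0,"rz":0,"fingers":-1},{"dx":0,"dy":0,"dz":-6.3,"rx":0,"ry":0,"rz":0,"fingers":-0.35},{"dx":0,"dy":0,"dz":-6.3,"rx":0,"ry":0,"rz":0,"fingers":-0.35}])

```text
time_s: 27.55
position: [0.5584, -0.2285, 0.0518]
tcp_rot: [[-0.004, -0.024, 1.0], [0.643, 0.766, 0.021], [-0.766, 0.643, 0.012]]
contact_force: [-0.3, -0.4, -0.8]
gripper_width: 0.0193
```

Call:
move_arm(increments=[{"dx":0,"dy":0,"dz":0,"rx":0,"ry":0,"rz":0,"fingers":-0.35},{"dx":0,"dy":-1,"dz":1.19,"rx":0,"ry":0,"rz":0,"fingers":-0.35},{"dx":0,"dy":-2.5,"dz":2.98,"rx":0,"ry":0,"rz":0,"fingers":-0.35},{"dx":0,"dy":-4.5,"dz":5.36,"rx":0,"ry":0,"rz":0,"fingers":-0.35},{"dx":0,"dy":-5.5,"dz":7.5,"rx":0,"ry":0,"rz":0,"fingers":-0.35},{"dx":-1,"dy":-5.5,"dz":10,"rx":-0.12,"ry":0,"rz":0,"fingers":-0.35},{"dx":-3,"dy":-4,"dz":12,"rx":-0.24,"ry":0,"rz":0,"fingers":-0.35},{"dx":-6,"dy":-2,"dz":13,"rx":-0.36,"ry":0,"rz":0,"fingers":-0.35},{"dx":-9,"dy":0,"dz":13,"rx":-0.5,"ry":0,"rz":0,"fingers":-0.1},{"dx":-12,"dy":2,"dz":13,"rx":-0.62,"ry":0,"rz":0,"fingers":-0.1}])

```text
time_s: 28.55
position: [0.4378, -0.2088, 0.1834]
tcp_rot: [[-0.0, -0.023, 1.0], [0.072, 0.997, 0.023], [-0.997, 0.072, 0.001]]
contact_force: [-0.1, 1.7, 0.1]
gripper_width: 0.041
```

Run:
```python
from h import *
np.set_printoptions(precision=4,suppress=True)
s=get_state(); print(s['time_s'],s['position'],s['tcp_rot'],s['contact_force'],s['gripper_width'],s['joint_pos'])
c=cam('scene','s15.png'); 
c=cam('top','t15.png'); np.savez('top15.npz',**c)
```

```text
28.55 [ 0.4378 -0.2088  0.1834] [[-0.0004 -0.0233  0.9997]
 [ 0.0717  0.9972  0.0233]
 [-0.9974  0.0717  0.0013]] [-0.0786  1.7215  0.0703] 0.04102106710179294 [-0.4948  0.1902  1.9352  0.0725  1.0519 -2.126 ]
```

View pics/t15.png

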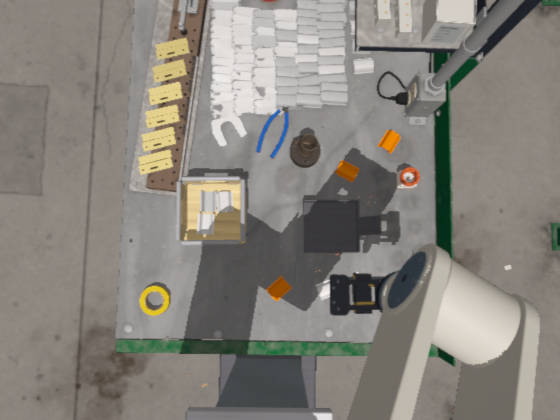

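View pics/s15.png

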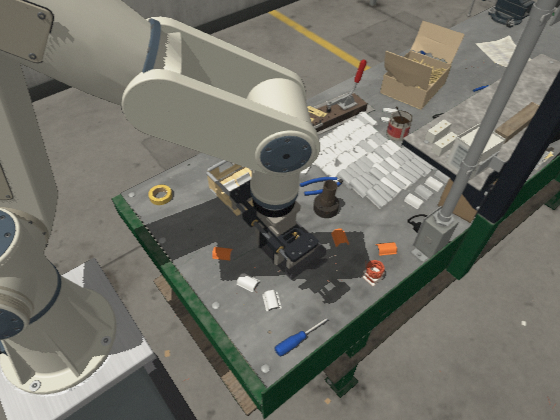

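```bash
cat >> h.py <<'E'
def shells(c,box):
    u0,v0,u1,v1=box; im=c['color'][v0:v1,u0:u1].astype(int)
    m=((im.min(2)>165)&(im.max(2)-im.min(2)<30)).astype(np.uint8)
    m=cv2.morphologyEx(m,cv2.MORPH_CLOSE,np.ones((3,3),np.uint8))
    n,l,st,ce=cv2.connectedComponentsWithStats(m); out=[]
    for i in range(1,n):
        if st[i,4]<60: continue
        q=np.argwhere(l==i)[:,::-1]+[u0,v0]
        W=np.array([ray(c,a,b,.006)[:2]*1000 for a,b in q]).astype(np.float32)
        r=cv2.minAreaRect(W); b=cv2.boxPoints(r)
        e1,e2=b[1]-b[0],b[2]-b[1]; e=e1 if np.linalg.norm(e1)>np.linalg.norm(e2) else e2
        out.append((np.round(q.mean(0)),np.round(r[0],1),np.round(r[1],1),round(float(np.degrees(np.arctan2(e[1],e[0]))%180),1),st[i,4]))
    return out
E
python3 - <<'E'
from h import *
t=dict(np.load('top14.npz'))
for o in shells(t,(300,265,390,310)): print(o)
crop(t,300,265,90,45,8,'t14b.png',10); t=cam('top'); crop(t,175,170,80,80,7,'t15c.png')
c=cam('wrist','w15.png')
E
```

```text
(array([362., 283.]), array([ 428.8, -226.7]), array([55.8, 38.9]), 64.6, np.int32(380))
(array([328., 289.]), array([ 416.5, -147.2]), array([38.4, 49.4]), 112.5, np.int32(378))
```

View pics/t14b.png

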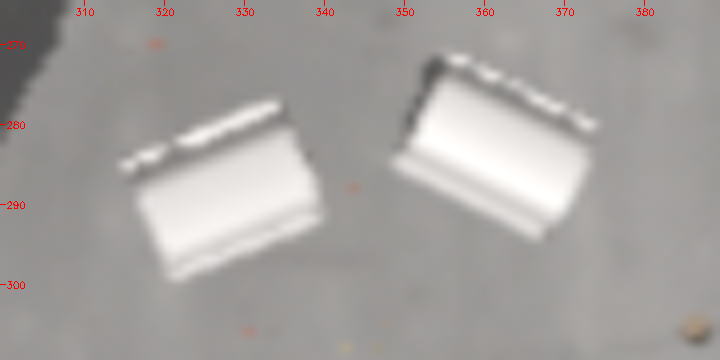

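View pics/t15c.png

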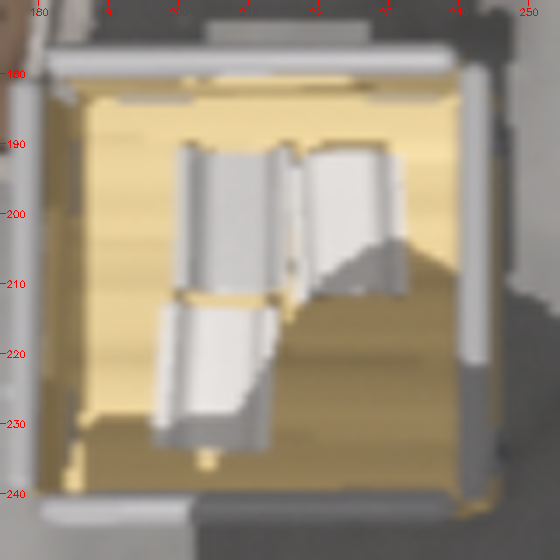

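View pics/w15.png

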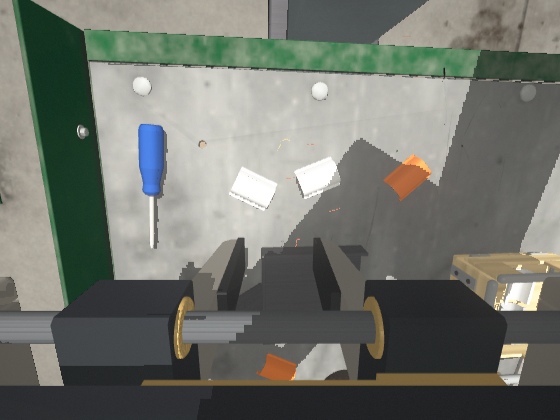

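Run:
```python
from h import *
t=dict(np.load('top14.npz'))
f=lambda c,u,v,z: np.round(1000*ray(c,u,v,z),1)[:2]
A=[(315,285),(334,277),(340,291),(321,299)]; B=[(355.5,272),(374,280.5),(367.5,294),(349.5,284.5)]
for Q in (A,B):
    W=np.array([f(t,u,v,.001) for u,v in Q]); print(W.mean(0), np.linalg.norm(W-np.roll(W,-1,0),axis=1))
    for i,j in((0,1),(3,2)): d=W[j]-W[i]; print(np.degrees(np.arctan2(d[1],d[0])))
# wrist view now
c=cam('wrist')
for (u,v) in ((317.5,178),(254,188.5)): print('wrist',f(c,u,v,.008))
print('drop', f(t,227,226,.02), f(t,206,208,.02))
```

```text
[ 416.875 -147.425] [46.35191474 33.70949421 46.22034184 33.65902554]
-66.4767909795404
-66.54097591853848
[ 429.825 -224.075] [45.59034986 33.58764654 45.3027593  31.13149531]
-113.52863167608538
-116.621611651808
wrist [ 419.6 -149.2]
wrist [ 432.8 -222.7]
drop [550.4  79.6] [589.6 127.6]
```

Run:
```python
from h import *
from scipy.spatial.transform import Rotation as R
s=get_state(); M=s['tcp_rot']
def tgt(az): a=np.radians(az); y=np.array([np.cos(a),np.sin(a),0]); x=np.array([0,0,-1.]); return np.c_[x,y,np.cross(x,y)]
print(R.from_matrix(tgt(23.5)@M.T).as_rotvec())
print((np.array([.4175,-.148,.1])-s['position'])*100)
```

```text
[-0.06983932  0.04391191 -1.18451041]
[-2.17978568  6.09372    -8.26704043]
```

Call:
move_arm(increments=[{"dx":-0.3,"dy":0.8,"dz":0,"rx":-0.008,"ry":0.005,"rz":-0.14,"fingers":0.1},{"dx":-0.7,"dy":1.8,"dz":-1,"rx":-0.016,"ry":0.01,"rz":-0.28,"fingers":0.1},{"dx":-1.1,"dy":3,"dz":-2,"rx":-0.025,"ry":0.016,"rz":-0.42,"fingers":0.1},{"dx":-1.5,"dy":4.2,"dz":-3,"rx":-0.033,"ry":0.021,"rz":-0.56,"fingers":0.1},{"dx":-1.9,"dy":5.2,"dz":-4,"rx":-0.041,"ry":0.026,"rz":-0.7,"fingers":0.1},{"dx":-2.2,"dy":6.1,"dz":-5,"rx":-0.05,"ry":0.031,"rz":-0.84,"fingers":0.1},{"dx":-2.2,"dy":6.1,"dz":-6,"rx":-0.058,"ry":0.036,"rz":-0.98,"fingers":0.1},{"dx":-2.2,"dy":6.1,"dz":-7,"rx":-0.066,"ry":0.041,"rz":-1.12,"fingers":0.1},{"dx":-2.2,"dy":6.1,"dz":-8,"rx":-0.07,"ry":0.044,"rz":-1.185,"fingers":0.1},{"dx":-2.2,"dy":6.1,"dz":-8.3,"rx":-0.07,"ry":0.044,"rz":-1.185,"fingers":0.1}])

```text
time_s: 29.8
position: [0.4172, -0.1485, 0.0973]
tcp_rot: [[-0.002, 0.918, 0.396], [0.003, 0.396, -0.918], [-1.0, -0.0, -0.004]]
contact_force: [0.2, 0.3, 0.3]
gripper_width: 0.0503
```

Run:
```python
from h import *
np.set_printoptions(precision=4,suppress=True)
s=get_state(); print(s['time_s'],s['position'],s['tcp_rot'],s['gripper_width'])
c=cam('wrist','w16.png')
p=s['position']*[1,1,0]+[0,0,.006]; X=c['R']@p+c['t']; print(c['fx']*X[0]/X[2]+c['cx'],c['fy']*X[1]/X[2]+c['cy'])
```

```text
29.8 [ 0.4172 -0.1485  0.0973] [[-0.0016  0.9184  0.3957]
 [ 0.0032  0.3957 -0.9184]
 [-1.     -0.0002 -0.0036]] 0.05034287958468583
277.26261570454085 213.24087115016204
```

View pics/w16.png

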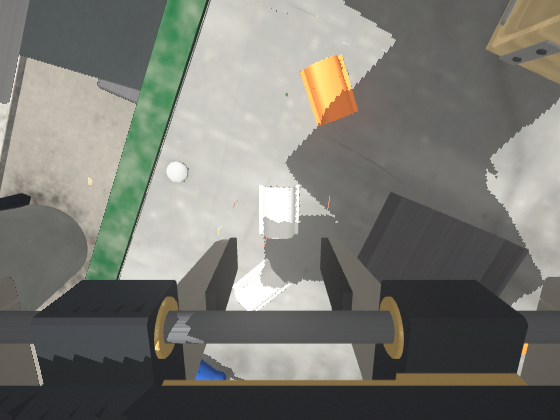

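Call:
move_arm(increments=[{"dx":0,"dy":0,"dz":-2.5,"rx":0,"ry":0,"rz":0,"fingers":0.1},{"dx":0,"dy":0,"dz":-5,"rx":0,"ry":0,"rz":0,"fingers":0.1},{"dx":0,"dy":0,"dz":-7.5,"rx":0,"ry":0,"rz":0,"fingers":0.1},{"dx":0,"dy":0,"dz":-8.8,"rx":0,"ry":0,"rz":0,"fingers":0.1},{"dx":0,"dy":0,"dz":-9.3,"rx":0,"ry":0,"rz":0,"fingers":0.1},{"dx":0,"dy":0,"dz":-9.3,"rx":0,"ry":0,"rz":0,"fingers":0.1},{"dx":0,"dy":0,"dz":-9.3,"rx":0,"ry":0,"rz":0,"fingers":-0.4},{"dx":0,"dy":0,"dz":-9.3,"rx":0,"ry":0,"rz":0,"fingers":-0.8},{"dx":0,"dy":0,"dz":-9.3,"rx":0,"ry":0,"rz":0,"fingers":-0.8},{"dx":0,"dy":0,"dz":-9.3,"rx":0,"ry":0,"rz":0,"fingers":-0.8}], force=25)

```text
time_s: 30.85
position: [0.4166, -0.1475, 0.0058]
tcp_rot: [[0.001, 0.917, 0.398], [0.002, 0.398, -0.917], [-1.0, 0.001, -0.002]]
contact_force: [-0.1, 0.7, 5.1]
gripper_width: 0.0254
```

Call:
move_arm(increments=[{"dx":0,"dy":0,"dz":1,"rx":0,"ry":0,"rz":0,"fingers":-0.8},{"dx":0,"dy":0,"dz":4,"rx":0,"ry":0,"rz":0,"fingers":-0.8},{"dx":0,"dy":0,"dz":8,"rx":0,"ry":0,"rz":0,"fingers":-0.8},{"dx":1.5,"dy":2.5,"dz":11,"rx":0,"ry":0,"rz":0.12,"fingers":-0.8},{"dx":3.5,"dy":6,"dz":13,"rx":0,"ry":0,"rz":0.26,"fingers":-0.8},{"dx":5.5,"dy":9.5,"dz":13,"rx":0,"ry":0,"rz":0.4,"fingers":-0.8},{"dx":7.5,"dy":13,"dz":13,"rx":0,"ry":0,"rz":0.54,"fingers":-0.8},{"dx":9.5,"dy":16.5,"dz":13,"rx":0,"ry":0,"rz":0.68,"fingers":-0.8},{"dx":11.5,"dy":20,"dz":13,"rx":0,"ry":0,"rz":0.82,"fingers":-0.8},{"dx":13,"dy":22.5,"dz":13,"rx":0,"ry":0,"rz":0.96,"fingers":-0.8}])

```text
time_s: 31.85
position: [0.5469, 0.08, 0.1361]
tcp_rot: [[-0.001, 0.193, 0.981], [0.001, 0.981, -0.193], [-1.0, 0.001, -0.002]]
contact_force: [0.7, 0.0, 0.2]
gripper_width: 0.0253
```

Call:
move_arm(increments=[{"dx":0.5,"dy":0.9,"dz":0,"rx":0,"ry":0,"rz":0.12,"fingers":-0.8},{"dx":0.5,"dy":0.9,"dz":0,"rx":0,"ry":0,"rz":0.225,"fingers":-0.8},{"dx":0.5,"dy":0.9,"dz":-2.5,"rx":0,"ry":0,"rz":0.225,"fingers":-0.8},{"dx":0.5,"dy":0.9,"dz":-5,"rx":0,"ry":0,"rz":0.225,"fingers":-0.8},{"dx":0.5,"dy":0.9,"dz":-7.5,"rx":0,"ry":0,"rz":0.225,"fingers":-0.8},{"dx":0.5,"dy":0.9,"dz":-9,"rx":0,"ry":0,"rz":0.225,"fingers":-0.8},{"dx":0.5,"dy":0.9,"dz":-10,"rx":0,"ry":0,"rz":0.225,"fingers":-0.8},{"dx":0.5,"dy":0.9,"dz":-10,"rx":0,"ry":0,"rz":0.225,"fingers":-0.8},{"dx":0.5,"dy":0.9,"dz":-10,"rx":0,"ry":0,"rz":0.225,"fingers":-0.8},{"dx":0.5,"dy":0.9,"dz":-10,"rx":0,"ry":0,"rz":0.225,"fingers":-0.8}])

```text
time_s: 32.85
position: [0.5519, 0.0868, 0.0362]
tcp_rot: [[-0.001, -0.023, 1.0], [0.001, 1.0, 0.023], [-1.0, 0.001, -0.001]]
contact_force: [-0.3, -0.4, 0.2]
gripper_width: 0.0256
```

Run:
```python
from h import *
np.set_printoptions(precision=4,suppress=True)
s=get_state(); print(s['time_s'],s['position'],s['contact_force'],s['gripper_width'])
c=cam('scene'); crop(c,180,110,130,110,6,'s17.png')
c=cam('wrist','w17.png')
```

```text
32.85 [0.5519 0.0868 0.0362] [-0.2595 -0.3864  0.1889] 0.025644908038655295
```

View pics/w17.png

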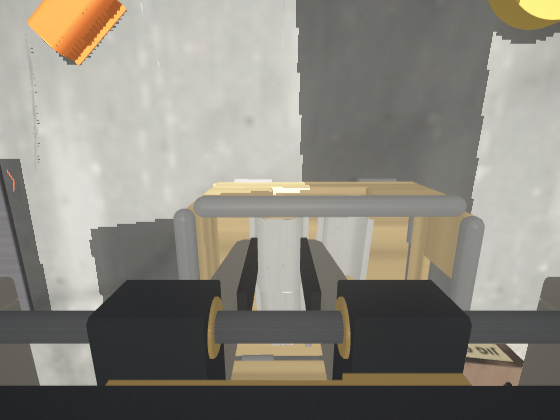

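View pics/s17.png

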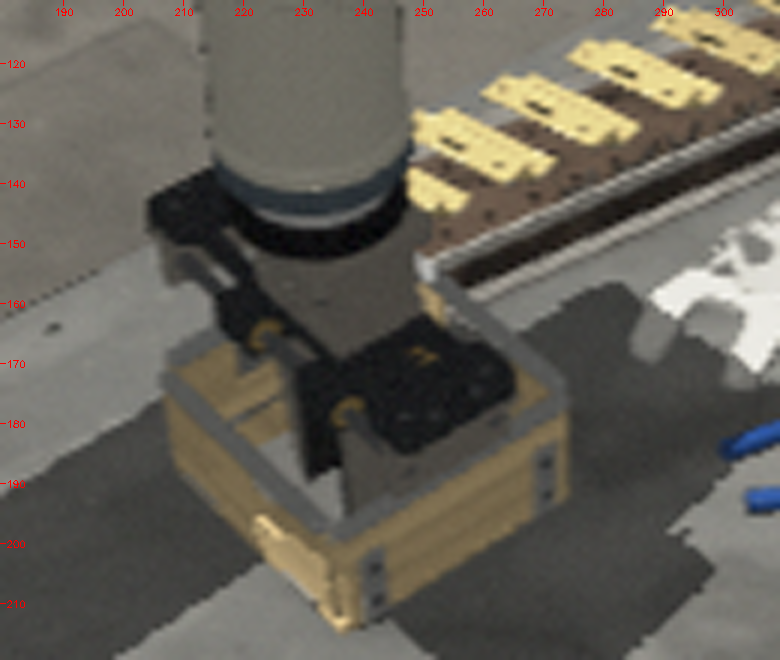

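Call:
move_arm(increments=[{"dx":0,"dy":0,"dz":-0.4,"rx":0,"ry":0,"rz":0,"fingers":-0.8},{"dx":0,"dy":0,"dz":-0.4,"rx":0,"ry":0,"rz":0,"fingers":-0.2},{"dx":0,"dy":0,"dz":-0.4,"rx":0,"ry":0,"rz":0,"fingers":-0.2},{"dx":0,"dy":0,"dz":-0.4,"rx":0,"ry":0,"rz":0,"fingers":-0.2},{"dx":0,"dy":0,"dz":2,"rx":0,"ry":0,"rz":0,"fingers":-0.2},{"dx":0,"dy":0,"dz":5,"rx":0,"ry":0,"rz":0,"fingers":-0.2},{"dx":0,"dy":0,"dz":9,"rx":0,"ry":0,"rz":0,"fingers":-0.2},{"dx":-1,"dy":-3,"dz":11,"rx":0,"ry":0,"rz":-0.12,"fingers":0},{"dx":-2,"dy":-7,"dz":11,"rx":0,"ry":0,"rz":-0.26,"fingers":0.1},{"dx":-3,"dy":-11,"dz":11,"rx":0,"ry":0,"rz":-0.4,"fingers":0.1}])

```text
time_s: 33.95
position: [0.5213, -0.0242, 0.1463]
tcp_rot: [[0.0, 0.372, 0.928], [0.001, 0.928, -0.372], [-1.0, 0.001, -0.0]]
contact_force: [0.7, -1.0, -1.0]
gripper_width: 0.0504
```

Call:
move_arm(increments=[{"dx":-1,"dy":-2.5,"dz":0,"rx":0,"ry":0,"rz":-0.14,"fingers":0.1},{"dx":-2,"dy":-5,"dz":0,"rx":0,"ry":0,"rz":-0.28,"fingers":0.1},{"dx":-3,"dy":-7.5,"dz":0,"rx":0,"ry":0,"rz":-0.42,"fingers":0.1},{"dx":-4,"dy":-10,"dz":0,"rx":0,"ry":0,"rz":-0.56,"fingers":0.1},{"dx":-5,"dy":-12.5,"dz":0,"rx":0,"ry":0,"rz":-0.7,"fingers":0.1},{"dx":-6,"dy":-15,"dz":0,"rx":0,"ry":0,"rz":-0.84,"fingers":0.1},{"dx":-7,"dy":-17,"dz":0,"rx":0,"ry":0,"rz":-0.98,"fingers":0.1},{"dx":-8,"dy":-18.5,"dz":0,"rx":0,"ry":0,"rz":-1.12,"fingers":0.1},{"dx":-9,"dy":-19.5,"dz":0,"rx":0,"ry":0,"rz":-1.26,"fingers":0.1},{"dx":-9.1,"dy":-20,"dz":0,"rx":0,"ry":0,"rz":-1.4,"fingers":0.1}])

```text
time_s: 34.95
position: [0.4289, -0.2241, 0.1452]
tcp_rot: [[0.0, 0.977, -0.211], [0.002, -0.211, -0.977], [-1.0, -0.0, -0.002]]
contact_force: [-0.6, 0.8, -0.6]
gripper_width: 0.0504
```

Run:
```python
from h import *
np.set_printoptions(precision=4,suppress=True)
s=get_state(); print(s['time_s'],s['position'],s['tcp_rot'],s['gripper_width'])
c=cam('top','t18.png'); np.savez('top18.npz',**c); crop(c,175,170,80,80,7,'t18c.png')
c=cam('wrist','w18.png')
f=lambda c,u,v,z: np.round(1000*ray(c,u,v,z),1)[:2]
np.savez('w18.npz',**c)
```

```text
34.95 [ 0.4289 -0.2241  0.1452] [[ 0.0003  0.9775 -0.211 ]
 [ 0.0023 -0.211  -0.9775]
 [-1.     -0.0002 -0.0023]] 0.050445187682604184
```

View pics/w18.png

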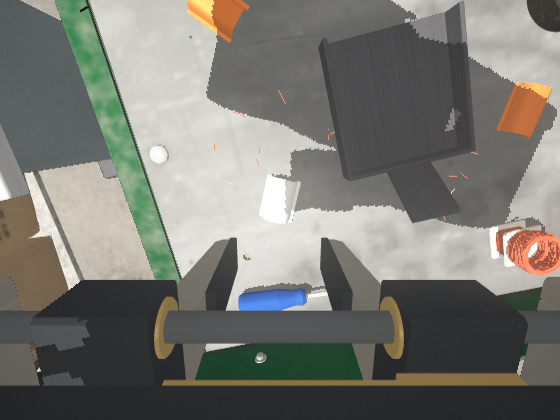

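View pics/t18c.png

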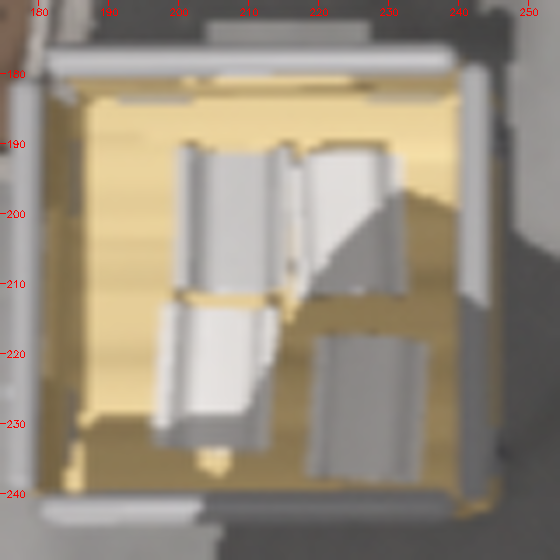

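Run:
```python
from h import *
c=dict(np.load('w18.npz')); print(shells(c,(240,165,320,232))); crop(c,245,160,70,70,8,'w18c.png')
t=dict(np.load('top18.npz')); print(shells(t,(330,262,395,310)))
s=get_state(); p=s['position']
for z in (0.,.006,): X=c['R']@(p*[1,1,0]+[0,0,z])+c['t']; print(c['fx']*X[0]/X[2]+c['cx'],c['fy']*X[1]/X[2]+c['cy'])
```

```text
[(array([272., 201.]), array([ 432.4, -221.9]), array([70.8, 85.2]), 167.3, np.int32(4206))]
[(array([362., 286.]), array([ 429.2, -223.7]), array([50. , 36.9]), 64.6, np.int32(267))]
277.54195195717926 200.03169885721974
277.53732600294285 201.29368797555853
```

View pics/w18c.png

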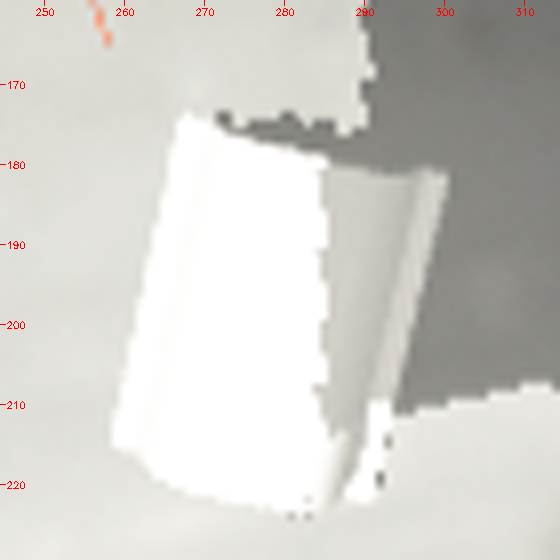

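Run:
```python
from h import *
c=dict(np.load('w18.npz')); W=np.array([ray(c,u,v,.001)*1000 for u,v in [(268,174),(300,181),(291,222),(259,215)]]); print(W.mean(0)); d=W[3]-W[0]; print(np.degrees(np.arctan2(d[1],d[0])),W)
```

```text
[ 432.26496617 -222.40640163    1.        ]
-115.52373629281571 [[ 426.28411736 -194.38068683    1.        ]
 [ 457.37301739 -208.93998518    1.        ]
 [ 438.74245227 -250.82583777    1.        ]
 [ 406.66027764 -235.47909673    1.        ]]
```

Call:
move_arm(increments=[{"dx":0.25,"dy":0.1,"dz":-2,"rx":0,"ry":0,"rz":-0.12,"fingers":0.1},{"dx":0.25,"dy":0.1,"dz":-4,"rx":0,"ry":0,"rz":-0.23,"fingers":0.1},{"dx":0.25,"dy":0.1,"dz":-7,"rx":0,"ry":0,"rz":-0.23,"fingers":0.1},{"dx":0.25,"dy":0.1,"dz":-10,"rx":0,"ry":0,"rz":-0.23,"fingers":0.1},{"dx":0.25,"dy":0.1,"dz":-12.5,"rx":0,"ry":0,"rz":-0.23,"fingers":0.1},{"dx":0.25,"dy":0.1,"dz":-14,"rx":0,"ry":0,"rz":-0.23,"fingers":0.1},{"dx":0.25,"dy":0.1,"dz":-14,"rx":0,"ry":0,"rz":-0.23,"fingers":-0.4},{"dx":0.25,"dy":0.1,"dz":-14,"rx":0,"ry":0,"rz":-0.23,"fingers":-0.8},{"dx":0.25,"dy":0.1,"dz":-14,"rx":0,"ry":0,"rz":-0.23,"fingers":-0.8},{"dx":0.25,"dy":0.1,"dz":-14,"rx":0,"ry":0,"rz":-0.23,"fingers":-0.8}])

```text
time_s: 36.05
position: [0.4333, -0.2226, 0.0062]
tcp_rot: [[0.003, 0.907, -0.421], [0.001, -0.421, -0.907], [-1.0, 0.002, -0.002]]
contact_force: [0.7, -0.2, 1.8]
gripper_width: 0.0252
```

Call:
move_arm(increments=[{"dx":0,"dy":0,"dz":1,"rx":0,"ry":0,"rz":0,"fingers":-0.8},{"dx":0,"dy":0,"dz":4,"rx":0,"ry":0,"rz":0,"fingers":-0.8},{"dx":0,"dy":0,"dz":8,"rx":0,"ry":0,"rz":0,"fingers":-0.8},{"dx":1.5,"dy":2.5,"dz":11,"rx":0,"ry":0,"rz":0.1,"fingers":-0.8},{"dx":3.5,"dy":6,"dz":13,"rx":0,"ry":0,"rz":0.2,"fingers":-0.8},{"dx":5.5,"dy":10,"dz":13,"rx":0,"ry":0,"rz":0.3,"fingers":-0.8},{"dx":7.5,"dy":14,"dz":13,"rx":0,"ry":0,"rz":0.4,"fingers":-0.8},{"dx":9.5,"dy":18,"dz":13,"rx":0,"ry":0,"rz":0.46,"fingers":-0.8},{"dx":11.5,"dy":22,"dz":13,"rx":0,"ry":0,"rz":0.46,"fingers":-0.8},{"dx":13.5,"dy":26,"dz":13,"rx":0,"ry":0,"rz":0.46,"fingers":-0.8}])

```text
time_s: 37.05
position: [0.5682, 0.0395, 0.1366]
tcp_rot: [[0.002, 1.0, 0.025], [0.002, 0.025, -1.0], [-1.0, 0.002, -0.002]]
contact_force: [1.0, 0.1, -0.1]
gripper_width: 0.0258
```

Call:
move_arm(increments=[{"dx":1.5,"dy":3.5,"dz":0,"rx":0,"ry":0,"rz":0,"fingers":-0.8},{"dx":3,"dy":6.8,"dz":0,"rx":0,"ry":0,"rz":0,"fingers":-0.8},{"dx":3,"dy":6.8,"dz":-1,"rx":0,"ry":0,"rz":0,"fingers":-0.8},{"dx":3,"dy":6.8,"dz":-4,"rx":0,"ry":0,"rz":0,"fingers":-0.8},{"dx":3,"dy":6.8,"dz":-7,"rx":0,"ry":0,"rz":0,"fingers":-0.8},{"dx":3,"dy":6.8,"dz":-9,"rx":0,"ry":0,"rz":0,"fingers":-0.8},{"dx":3,"dy":6.8,"dz":-10,"rx":0,"ry":0,"rz":0,"fingers":-0.8},{"dx":3,"dy":6.8,"dz":-10.2,"rx":0,"ry":0,"rz":0,"fingers":-0.8},{"dx":3,"dy":6.8,"dz":-10.2,"rx":0,"ry":0,"rz":0,"fingers":-0.8},{"dx":3,"dy":6.8,"dz":-10.2,"rx":0,"ry":0,"rz":0,"fingers":-0.8}])

```text
time_s: 38.05
position: [0.5984, 0.1056, 0.0345]
tcp_rot: [[0.002, 1.0, 0.024], [0.003, 0.024, -1.0], [-1.0, 0.002, -0.003]]
contact_force: [0.2, -0.4, -0.8]
gripper_width: 0.0257
```

Run:
```python
from h import *
np.set_printoptions(precision=4,suppress=True)
s=get_state(); print(s['time_s'],s['position'],s['contact_force'],s['gripper_width'])
c=cam('wrist','w19.png')
```

```text
38.05 [0.5984 0.1056 0.0345] [ 0.188  -0.4424 -0.7513] 0.02565067487845131
```

View pics/w19.png

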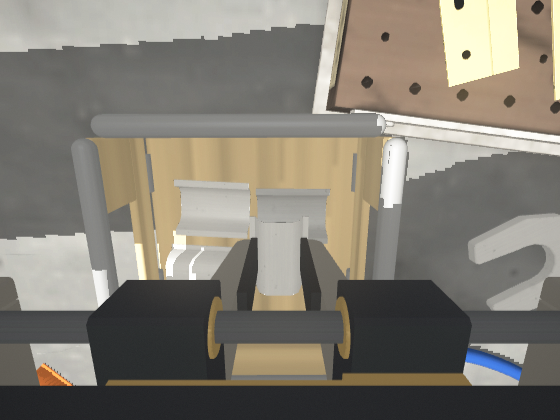

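Call:
move_arm(increments=[{"dx":0,"dy":0,"dz":-0.4,"rx":0,"ry":0,"rz":0,"fingers":-0.8},{"dx":0,"dy":0,"dz":-0.4,"rx":0,"ry":0,"rz":0,"fingers":-0.2},{"dx":0,"dy":0,"dz":-0.4,"rx":0,"ry":0,"rz":0,"fingers":-0.2},{"dx":0,"dy":0,"dz":-0.4,"rx":0,"ry":0,"rz":0,"fingers":-0.2},{"dx":0,"dy":0,"dz":2,"rx":0,"ry":0,"rz":0,"fingers":-0.2},{"dx":0,"dy":0,"dz":5,"rx":0,"ry":0,"rz":0,"fingers":-0.2},{"dx":0,"dy":0,"dz":9,"rx":0,"ry":0,"rz":0,"fingers":-0.2},{"dx":-2,"dy":3,"dz":13,"rx":0,"ry":0,"rz":0,"fingers":-0.2},{"dx":-5,"dy":7,"dz":17,"rx":0,"ry":0,"rz":0,"fingers":-0.2},{"dx":-8,"dy":11,"dz":20,"rx":0,"ry":0,"rz":0,"fingers":-0.2}])

```text
time_s: 39.1
position: [0.5304, 0.1988, 0.2211]
tcp_rot: [[0.002, 1.0, 0.023], [0.003, 0.023, -1.0], [-1.0, 0.002, -0.003]]
contact_force: [0.7, 0.9, 0.8]
gripper_width: 0.037
```

Call:
move_arm(increments=[{"dx":-3,"dy":3,"dz":0,"rx":0,"ry":0,"rz":0,"fingers":-0.2},{"dx":-6,"dy":7,"dz":0,"rx":0,"ry":0,"rz":0,"fingers":-0.2},{"dx":-9,"dy":11,"dz":0,"rx":0,"ry":0,"rz":0,"fingers":-0.2},{"dx":-12,"dy":15,"dz":0,"rx":0,"ry":0,"rz":0,"fingers":-0.2},{"dx":-15,"dy":19,"dz":0,"rx":0,"ry":0,"rz":0,"fingers":-0.2},{"dx":-18,"dy":23,"dz":0,"rx":0,"ry":0,"rz":0,"fingers":-0.2},{"dx":-21,"dy":27,"dz":0,"rx":0,"ry":0,"rz":0,"fingers":-0.2},{"dx":-24,"dy":30,"dz":0,"rx":0,"ry":0,"rz":0,"fingers":-0.2},{"dx":-24,"dy":30,"dz":0,"rx":0,"ry":0,"rz":0,"fingers":-0.2},{"dx":-24,"dy":30,"dz":0,"rx":0,"ry":0,"rz":0,"fingers":-0.2}])

```text
time_s: 40.1
position: [0.29, 0.4984, 0.2189]
tcp_rot: [[0.0, 1.0, 0.027], [0.002, 0.027, -1.0], [-1.0, 0.0, -0.002]]
contact_force: [1.0, -1.1, 0.3]
gripper_width: 0.0367
```

Run:
```python
from h import *
np.set_printoptions(precision=4,suppress=True)
s=get_state(); print(s['time_s'],s['position'],s['contact_force'])
c=cam('top','t20.png'); np.savez('top20.npz',**c); crop(c,170,165,90,85,7,'t20c.png')
print('tray floor',floorfit(c,308,350,203,240))
d=cam('scene','s20.png'); crop(d,190,130,110,95,7,'s20c.png')
P=pts(c); print('bystander px diff', )
c0=dict(np.load('top0.npz'))
for n,b in dict(sol=(285,125,330,172),tape=(135,280,175,320),scr=(400,245,425,320)).items():
    a=c0['color'][b[1]:b[3],b[0]:b[2]].astype(int); e=c['color'][b[1]:b[3],b[0]:b[2]].astype(int); print(n,abs(a-e).mean())
```

```text
40.1 [0.29   0.4984 0.2189] [ 0.9962 -1.0584  0.2977]
tray floor (array([ 0.0016, -0.0013,  0.0173]), array([ 0.566 , -0.1461,  0.0173]), np.float64(0.0014374962623273733), 1376)
bystander px diff
sol 4.191174152876281
tape 17.32375
scr 4.744711111111111
```

View pics/t20.png

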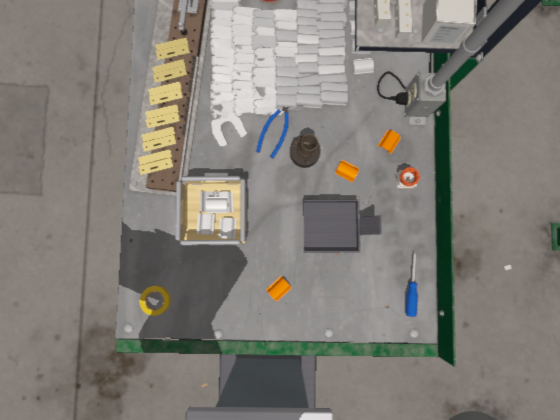

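View pics/t20c.png

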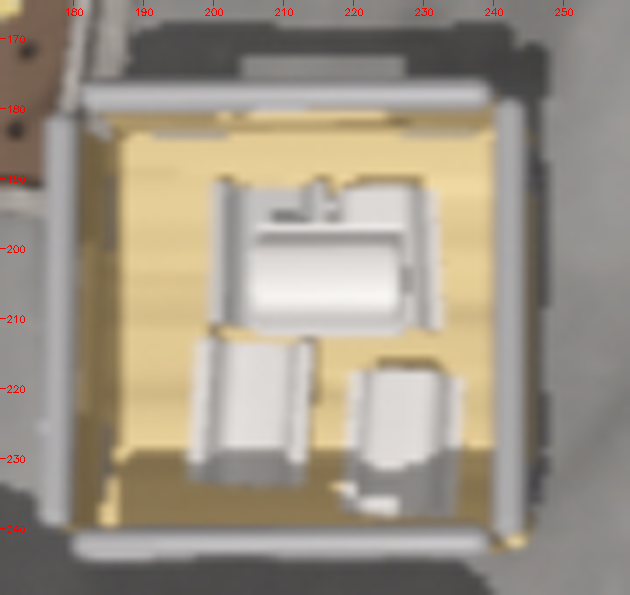

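View pics/s20c.png

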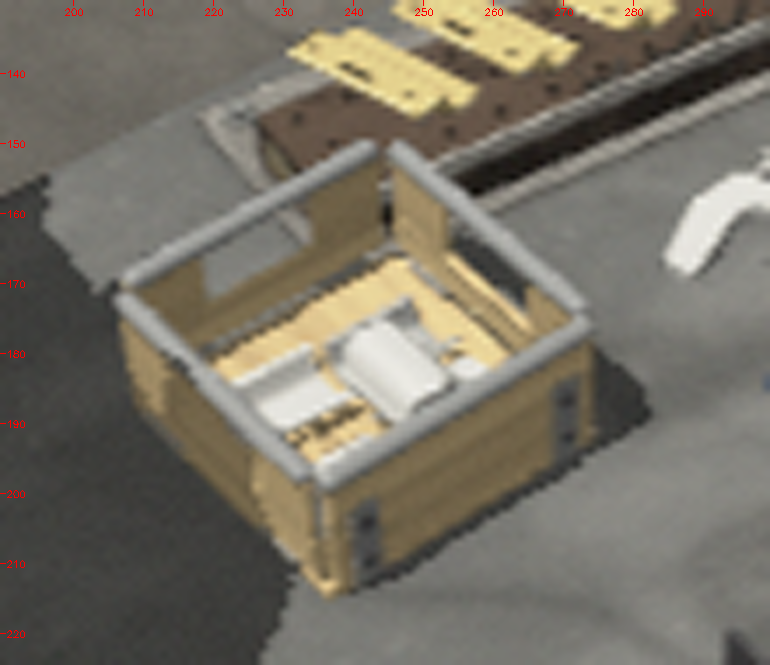

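View pics/s20.png

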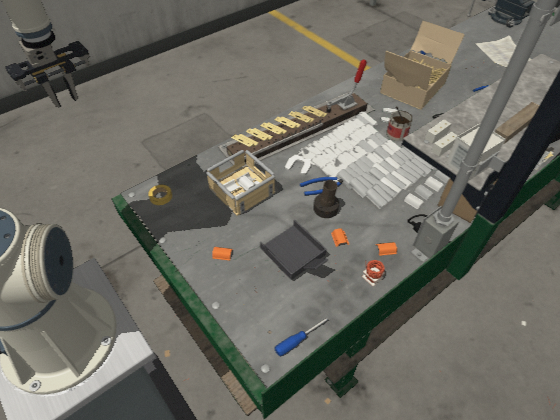

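Run:
```python
from h import *
t=dict(np.load('top20.npz'))
f=lambda u,v,z: np.round(1000*ray(t,u,v,z),1)[:2]
print('left',f(178.5,210,.07),'near',f(210,242,.07),'far',f(210,178,.07),'fixed',f(242.3,210,.07))
sign_off()
```

```text
left [579.1 177.1] near [512.9 108.2] far [649.1 113.1] fixed [581.8  42.4]
the job is handed in; nothing more can be done
```

The job is handed in, about 40 s into the run. All five shells are in the crate, the three panels are upright, and the empty tray stands flat on the bench. `sign_off()` reports no verdict.

- **Panels:** I pinched the near, far and left panels by their bars and raised each one to its stop. The left panel's far end seemed to be under the brown board in the images. It came up freely, with only about 8 N on the tool.
- **Tray:** I hooked it on the fixed wall's bar (about 12 N contact), then turned it about the bar to roughly 81°, still in contact. All three shells slid into the crate, and I set the tray back near its starting place.
- **Loose shells:** I picked up both white shells lying in front of the tray and released them in the crate. The orange ones and the stock at the back were left alone.

Last checks, from the images:
- **Upright panels:** The bars lie over their hinge lines: left y = 177 mm, near x = 513 mm, far x = 649 mm. That puts the panels within about 2° of upright.
- **Shells in the crate:** All five are visible inside the crate. One lies across the crowns of two others, below the rim.
- **Tray:** Its floor is level to about 0.002 rad, with the upper side at z = 17.3 mm (18 expected).
- **Bystanders:** The solenoid, tape and screwdriver are at the same pixels as at the start. The pixel comparison for the tape did not match, which I put down to the arm's shadow lying over it.
- **Arm:** It is clear of everything.

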